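Ready the seal scanner: extend the raking lamp, change over the tray

TASK

Get the seal scanner ready for its next run: first pull the raking lamp's telescoping stem up until its lock button clicks out, then press the release button so that the tray pops out. Move the porcelain plaque from the tray to the middle of the felt pad, laid flat, lay every bronze seal matrix on the table side by side in the tray, flat with the fin up, and push the tray home until it clicks and stays shut. Leave the other things on the table alone.

Things in the scene. Friction and masses are not known exactly. Their poses are not given: they have to be found in the camera images.
- lampstand: fixed stand of the raking lamp: a round foot 110 in diameter, 16 high, and an upright black tube 36 in diameter, top 125 above the table, with the hole for the stem's lock button on its +x side, 105 above the table. Origin: centre of the underside.
- stem_knob (a point): grip knob on top of the lamp's telescoping stem: a black upright cylinder 34 in diameter, 40 high; this point is on its axis, 15 below its top, and moves with the stem. Right under the knob is the lamp bar, 34 wide (x) and 20 high, reaching from 15 on the +y side to 65 on the -y side of the axis. Axes as the lampstand's.
- stem (a joint): extension of the lamp's telescoping stem in m: 0 is fully down, pulling straight up increases it. It locks at 0.080; end stop at 0.083. Takes about 10 N to pull up; stays where it is left (stiff slide).
- stem_lock (a joint): sprung brass lock button of the stem, in m: 0 while it is held inside the tube, 0.012 when it has clicked out through the hole in the upper part of the fixed tube (the stem then cannot go down).
- release_top (a point): centre of the top face of the tray release button, a round steel button 26 in diameter on the scanner's top, near a front corner, standing 14 proud of the scanner's top (75 above the table). Press straight down. Axes as the scanner's.
- release (a joint): travel of the release button in m: 0 up, 0.007 fully down (about 4 N; springs back). The tray is let go when it is pressed more than about 0.005. Closing the tray pushes it down for a moment; it comes up again when the tray clicks in.
- tray (a joint): how far the scanner's tray is out, in m: 0 latched home, 0.155 fully out. A spring (about 4.5 N when home, 2 N when out) drives it out when released, in about 1.5 s; it can be pushed to a stop at -0.004 and clicks in once past about -0.001. Closing takes about 10 N, and the catch is felt over the last 14 mm.
- tray_in (a point): centre of the tray's inner floor, 12 above the table; moves with the tray. The inner floor is 150 x 150; side and back walls 4 thick and 10 high above the floor. x axis points into the scanner (the tray comes out along -x, towards the robot), y to its left, z up.
- tray_front (a point): middle of the outer face of the tray's front panel, 30 above the table; the panel is 172 wide, its lower edge 6 and its top 55 above the table, 8 thick. Push it along this point's +x to close the tray. Moves with the tray.
- scanner: white seal scanner, a fixed flat housing 180 deep (x) x 200 wide (y) x 75 high, open in front for the tray, 58 clear height inside. Origin: centre of the underside; the front is its -x side. When home, the tray's front panel stands 6 out of the front.
- felt_pad: grey felt pad, fixed, 160 (x) x 130 (y), 4 thick. Origin: centre of the underside.
- plaque: cream porcelain impression plaque with a chipped rim, a rectangle 95 (x) x 60 (y) x 14 thick, 0.16 kg, lying flat on the tray's floor inside the closed scanner at the start. Origin: centre of the underside.
- matrix0: bronze seal matrix: a flat disc 58 in diameter, 8 thick, with an upright fin in the middle of its back to pick it up by: 34 long along the matrix's x, 12 thick along its y, 22 high (top 30 above the underside). Origin: centre of the underside. 0.2 kg. Two to four of the four are present; an absent one reads None.
- matrix1: bronze seal matrix: a flat disc 58 in diameter, 8 thick, with an upright fin in the middle of its back to pick it up by: 34 long along the matrix's x, 12 thick along its y, 22 high (top 30 above the underside). Origin: centre of the underside. 0.2 kg. Two to four of the four are present; an absent one reads None.
- matrix2: bronze seal matrix: a flat disc 58 in diameter, 8 thick, with an upright fin in the middle of its back to pick it up by: 34 long along the matrix's x, 12 thick along its y, 22 high (top 30 above the underside). Origin: centre of the underside. 0.2 kg. Two to four of the four are present; an absent one reads None.
- matrix3: bronze seal matrix: a flat disc 58 in diameter, 8 thick, with an upright fin in the middle of its back to pick it up by: 34 long along the matrix's x, 12 thick along its y, 22 high (top 30 above the underside). Origin: centre of the underside. 0.2 kg. Two to four of the four are present; an absent one reads None.
- cake: bystander, loose: brown shellac seal cake, a disc 60 across and 22 high. Origin: centre of the underside. Leave it alone.
- canister: bystander, loose: screw-top pewter canister, 66 across and 68 high. Origin: centre of the underside. Leave it alone.
- bottle: bystander, loose: olive glass bottle with a cork stopper, 60 across and 133 high. Origin: centre of the underside. Leave it alone.
- dividers: bystander, loose: steel dividers lying flat, about 125 long, 46 wide, 12 high. Origin: centre of the underside. Leave it alone.
- loupe: bystander, loose: black loupe, 48 across and 30 high. Origin: centre of the underside. Leave it alone.
- cardbox: bystander, loose: small off-white card box with a lid, 94 x 74 x 53 high. Origin: centre of the underside. Leave it alone.
Not all that is in view belongs to the job. Leave any yellow look-alike of the matrix0 alone.

How it is judged (in metres and radians):
On the way, in this order (a step that is already met when the one before it is completed fails the run):
1. the lamp stem is extended and its lock button has clicked out (value of joint stem above 0.077 m and value of joint stem_lock above 0.007 m), for 0.2 s.
2. the release has been pressed and the tray is out (value of joint tray above 0.14 m), for 0.2 s.
3. tray still out: the plaque lies flat on the middle of the felt pad and every matrix lies flat in the tray, fin up (value of joint tray above 0.12 m and horizontal distance between plaque and felt_pad below 0.04 m and z of plaque in the frame of felt_pad between 0.001 and 0.008 m and angle between plaque's own z axis and vertical below 0.12 rad and linear speed of each of plaque, matrix0, matrix1, matrix2, matrix3 below 0.03 m/s and x of matrix0 in the frame of tray_in between -0.055 and 0.055 m and y of matrix0 in the frame of tray_in between -0.055 and 0.055 m and z of matrix0 in the frame of tray_in between -0.005 and 0.005 m and angle between each of matrix0, matrix1, matrix2, matrix3's own z axis and vertical below 0.15 rad and x of matrix1 in the frame of tray_in between -0.055 and 0.055 m and y of matrix1 in the frame of tray_in between -0.055 and 0.055 m and z of matrix1 in the frame of tray_in between -0.005 and 0.005 m and x of matrix2 in the frame of tray_in between -0.055 and 0.055 m and y of matrix2 in the frame of tray_in between -0.055 and 0.055 m and z of matrix2 in the frame of tray_in between -0.005 and 0.005 m and x of matrix3 in the frame of tray_in between -0.055 and 0.055 m and y of matrix3 in the frame of tray_in between -0.055 and 0.055 m and z of matrix3 in the frame of tray_in between -0.005 and 0.005 m), for 0.2 s.
At the end, for the whole second after the job is handed in: Stem out 77 mm or more, lock button out 7 mm or more; tray home within 3 mm, release up within 2 mm; every matrix flat on the tray floor (5 mm, 0.15 rad, within 55 mm of its middle each way); plaque flat (0.12 rad) on the pad within 40 mm of its centre; all at rest, released (all of step 1 and value of joint tray between -0.003 and 0.003 m and value of joint release below 0.002 m and velocity of joint tray below 0.01 m/s and horizontal distance between plaque and felt_pad below 0.04 m and z of plaque in the frame of felt_pad between 0.001 and 0.008 m and angle between plaque's own z axis and vertical below 0.12 rad and linear speed of each of plaque, matrix0, matrix1, matrix2, matrix3 below 0.03 m/s and x of matrix0 in the frame of tray_in between -0.055 and 0.055 m and y of matrix0 in the frame of tray_in between -0.055 and 0.055 m and z of matrix0 in the frame of tray_in between -0.005 and 0.005 m and angle between each of matrix0, matrix1, matrix2, matrix3's own z axis and vertical below 0.15 rad and x of matrix1 in the frame of tray_in between -0.055 and 0.055 m and y of matrix1 in the frame of tray_in between -0.055 and 0.055 m and z of matrix1 in the frame of tray_in between -0.005 and 0.005 m and x of matrix2 in the frame of tray_in between -0.055 and 0.055 m and y of matrix2 in the frame of tray_in between -0.055 and 0.055 m and z of matrix2 in the frame of tray_in between -0.005 and 0.005 m and x of matrix3 in the frame of tray_in between -0.055 and 0.055 m and y of matrix3 in the frame of tray_in between -0.055 and 0.055 m and z of matrix3 in the frame of tray_in between -0.005 and 0.005 m and contact force between each of plaque, matrix0, matrix1, matrix2, matrix3 and the fingers below 0.3 N); the robot touches nothing.
It fails at once if a bystander is moved more than 50 mm (distance of any of cake, canister, bottle, dividers, loupe, cardbox from where it was at the start of the episode above 0.05 m).
Of matrix0, matrix1, matrix2, matrix3 only 2 to 4 are there at a start; the rules pass over those that are not, and their reading is None.
At some moment in a run one of matrix0, matrix1, matrix2, matrix3 may be knocked a few centimetres aside while the robot is not near it.
Once in a run the grip may slacken for a moment while it holds something.
It also fails if it takes over 210 s, if anything falls off the work surface, if the arm or the gripper's body presses on something with over 40 N, if the wrist force passes 120 N, or if a joint passes its speed limit or range.

ROBOT

A 6-joint arm with a two-finger parallel gripper is mounted at the origin on the work surface. World frame = base frame: x ahead of the robot, y to its left, z up, the work surface at z = 0. Lengths are in mm, angles in rad, forces in N, time in s.
With the tool pointing down it reaches from about 275 to 825 mm from the base axis. Payload 5.2 kg.
Tool frame: the origin (TCP) lies at the very end of the fingers, on their centre line; the grasp point (between the pads) lies 19 mm behind it (bot.pinch_z is the z of the grasp point in the tool frame, in mm); z points along the fingers, x is the direction in which the jaws open and shut, and the axes are right-handed (so a half turn about z gives the same grasp; the last joint's range is limited). The gripper opens to 93 mm and grips with 3 to 60 N. Pads are 15 mm wide; open, the fingers measure 128 mm over their backs; the gripper's body (75 mm by 188 mm) begins 65 mm behind the grasp point.
Start: joints at [0.969, 0.259, 1.535, -0, 1.348, -0.203], TCP at [213.551, 506.854, 218.653] pointing down, gripper open.
Joint ranges: [-3.14, 3.14], [-0.91, 2.08], [0.19, 2.58], [-1.22, 4.36], [0.22, 2.71], [-3.12, 3.12]. Speed limits (rad/s): [2.57, 2.57, 3.14, 3.14, 3.14, 3.14].

INTERFACE

Orientations are given as a unit quaternion [w, x, y, z].
In Python, from rig import telemetry, eyes, bot gives the robot as it stands. The module is installed in compiled form; this text tells all that it offers.
- The arm moves only by the tool arm_command, never from a script. Its argument "deltas" is a list of rows, each a list of 2 entries, a list of its own where there are three numbers: the shift along the tool's x, y, z in units of 25 mm (1.0 is 25 mm), then the turn, a rotation vector about the tool's x, y, z in units of 6 degrees (1.0 is 6 degrees). In form: [[[tx, ty, tz], [rx, ry, rz]], ...]. A call has 1 to 5 rows; each row is the pose to reach, as a shift and turn from the pose commanded when the call began, along the tool's axes at that moment; what a row does not reach only later rows make up. A row lasts 1/12 s, in which the tool goes at most 41.7 mm and 7.16 degrees, less where a joint would pass 70% of its speed; a pose out of reach is approached as far as the arm can. A call with a gripper value outside its range is refused whole. "claw" is the opening, from 0 (shut) to 1 (fully open), set as the call begins (left out, the last holds). The fingers move at their own pace and stop on an object; "squeeze" is the grip in N (left out, the last holds). Time passes only in rows, so rows that repeat a pose let the fingers close. It gives the time, the measured TCP pose, the force and the opening at its end, in the units of the state.
- telemetry.sense(): the state, without advancing time (a new reading comes with each control period).
- eyes.grab_frame(name): name is "scene" or "top" or "wrist"; returns (picture, depth): 384x512x3 uint8, red, green, blue; 384x512 float32, mm along the optical axis (not along the pixel's ray), 0 where there is no reading.
- eyes.calibration(name): a dict with "fx", "fy", "cx", "cy" (pixels), "eye" and "attitude" of the camera in the world; the wrist camera has in their place "tool_from_camera" (4x4, takes a point from camera to tool coordinates, whose origin is the TCP and whose axes are the tool frame's). Camera axes: x right, y up, looking along -z (the intrinsics and any distortion apply to the point x, -y, -z); pixel columns grow to the right and rows downward; lengths in mm; the calibration is good to about 2 mm. A picture is of the moment at which its call begins: read the wrist's pose just before it. calibration takes no time and is no camera call.
- bot.hand_in(): hands the job in, once; it reports no verdict.
The state is a dict: "t": time; "qpos": joint angles; "joint_velocities": joint speeds; "tau": joint torques, N m; "position": TCP position; "tool_rot": TCP orientation; "contact_force": force on the tool from outside, world axes, zero at the start; "moment": the same for the moment, N m; "gripper_width": opening from 0.0 (shut) to 1.0 (fully open).
Only numpy, scipy, OpenCV 4.12 (cv2) and the standard library are available. Lean on these libraries where they do the work, as an engineer would, in place of code of your own. Each camera call takes 0.05 s, during which the arm holds its last target. There are 200 camera calls.

## Working session

There is one attempt and no reset: what is moved stays moved. The work goes in short steps, Python scripts to look and compute and a tool call to move; the robot and the scene stay as the last step left them, time stands still between calls to the robot, and variables do not carry over. Pictures are saved under pics/ and viewed, about 12 in all and at most 16, crops included, and the job is handed in when it is done.

Besides the shell and the picture viewer there is one more tool, called after "Call:" as name([rows], argument=value, ...), one row to a line, values as JSON. arm_command: Moves the arm, as the interface text tells. Its arguments: {"type":"object","properties":{"deltas":{"type":"array"},"claw":{"type":"number"},"squeeze":{"type":"number"}},"required":["deltas"]}

```bash
mkdir -p pics; cat > h.py <<'E'
import numpy as np, cv2
from scipy.spatial.transform import Rotation as R
from rig import telemetry, eyes, bot
def Rq(q): return R.from_quat([q[1],q[2],q[3],q[0]]).as_matrix()
def pose():
    s=telemetry.sense(); return np.array(s["position"]),Rq(s["tool_rot"])
def grab(n):
    p,M=pose(); im,d=eyes.grab_frame(n); c=eyes.calibration(n)
    if n=="wrist":
        T=np.array(c["tool_from_camera"]); A=M@T[:3,:3]; e=M@T[:3,3]+p
    else:
        a=np.array(c["attitude"]); A=Rq(a) if a.size==4 else a[:3,:3]; e=np.array(c["eye"])
    v,u=np.mgrid[:384,:512]
    P=np.stack([(u-c["cx"])/c["fx"]*d,-(v-c["cy"])/c["fy"]*d,-d],-1)@A.T+e
    P[d==0]=np.nan
    return im,d,P
def save(n,im,s=1.5):
    cv2.imwrite("pics/"+n,cv2.resize(im[:,:,::-1],None,fx=s,fy=s,interpolation=cv2.INTER_CUBIC))
def at(P,u,v,r=2): return np.round(np.nanmedian(P[v-r:v+r+1,u-r:u+r+1].reshape(-1,3),0),1)
def to(x,y,z=None):
    "tool-axis deltas (units) to world point"
    p,M=pose(); t=np.array([x,y,p[2] if z is None else z]); return np.round(M.T@(t-p)/25,2)
E
python3 - <<'E'
from h import *
for n in("top","scene"):
    im,d,P=grab(n); save(n+"0.png",im); np.savez(n+"0.npz",im=im,d=d,P=P)
    c=eyes.calibration(n); print(n,c)
print(telemetry.sense()); print(eyes.calibration("wrist"), bot.pinch_z)
E
```

```text
top {'fx': 426.4041135962769, 'fy': 426.4041135962769, 'cx': 254.89932142284025, 'cy': 188.1535545466198, 'eye': array([ 330.99707413,    2.37846033, 1314.44402047]), 'attitude': array([ 0.70578225,  0.05824863, -0.06798172, -0.7027496 ])}
scene {'fx': 476.4396854814465, 'fy': 476.4396854814465, 'cx': 248.1988357801213, 'cy': 195.8946778000693, 'eye': array([1605.20494208,  153.84001994, 1028.49920383]), 'attitude': array([0.57973134, 0.28021793, 0.32186922, 0.69411072])}
{'t': 0.1, 'qpos': array([ 9.69161610e-01,  2.59254343e-01,  1.53595803e+00, -5.66902357e-06,
        1.34800914e+00, -2.02784325e-01]), 'joint_velocities': array([ 0.00077213, -0.00198674, -0.00414469, -0.00062562, -0.00036944,
       -0.00019566]), 'tau': array([ 2.25987176e-03, -4.38212371e+01, -2.84645408e+01,  7.18995044e-02,
        3.61743104e-02, -9.95026585e-05]), 'position': array([213.28714349, 506.42923297, 217.91560449]), 'tool_rot': array([ 3.07062533e-04,  8.33173796e-01,  5.53010636e-01, -7.54332215e-04]), 'contact_force': array([-0.25384542, -0.46869389,  0.26501069]), 'moment': array([-0.01242909, -0.00374655, -0.03301543]), 'gripper_width': 1.00014558147289}
{'fx': 323.04325501869477, 'fy': 323.04325501869477, 'cx': 254.75332115485813, 'cy': 196.93079568034793, 'tool_from_camera': array([[ 9.99999439e-01,  9.57869115e-04, -4.51201005e-04,
         5.49721379e-01],
       [ 8.13690818e-04, -9.67889290e-01, -2.51375538e-01,
        -6.99393061e+01],
       [-6.77497484e-04,  2.51375030e-01, -9.67889526e-01,
        -1.66765966e+02],
       [ 0.00000000e+00,  0.00000000e+00,  0.00000000e+00,
         1.00000000e+00]])} -18.8
```

View pics/top0.png

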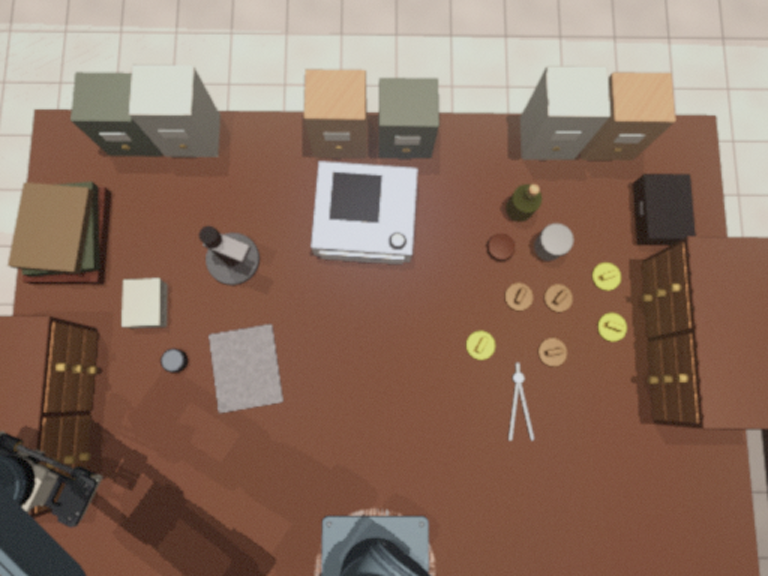

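View pics/scene0.png

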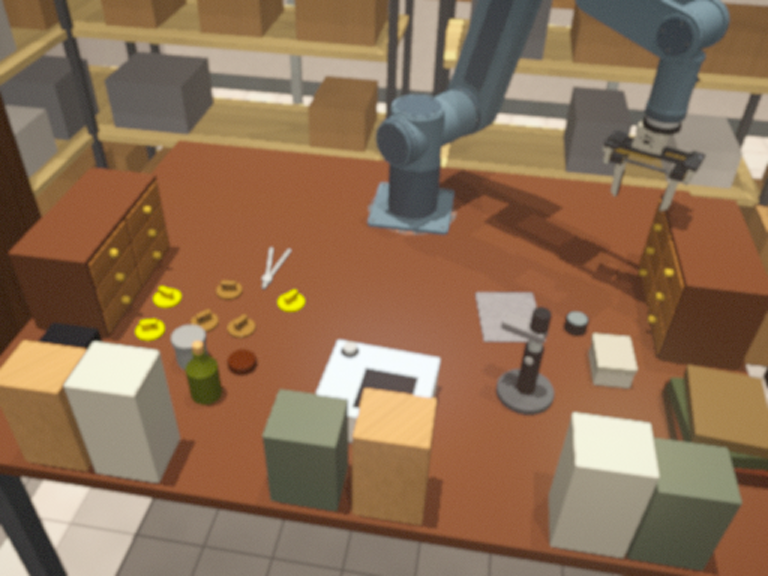

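The top view shows the lamp knob at (210,236), foot (232,258), scanner at (365,212) with the button at (398,240), and the pad at (246,368). There are three bronze matrices at (519,296), (558,298) and (553,352), and three yellow look-alikes.

```bash
python3 - <<'E'
from h import *
P=np.load("top0.npz")["P"]
print("d ok")
for n,u,v in [("knob",209,236),("foot",243,275),("scan c",300,195),("rel",398,239),("pad",246,368),("m",519,296),("m",558,298),("m",553,352),("y",481,345),("y",606,276),("y",612,326),("cake",502,247),("canis",555,241),("bott",534,190),("bar",238,248),
 ("sc FL",318,245),("sc FR",408,252),("sc BL",322,168),("sc BR",414,172),("front L",322,257),("front R",404,262),("padTL",212,335),("padTR",270,329),("padBL",221,408),("padBR",279,402),("loupe",173,358),("box",143,300)]:
    print(n,at(P,round(u/1.5),round(v/1.5),1))
def blob(m,n):
    Q=P[m]; print(n,len(Q),np.round(np.nanmean(Q,0),1))
# knob region
x,y,z=P[...,0],P[...,1],P[...,2]
k=(abs(x-at(P,139,157,1)[0])<45)&(abs(y-at(P,139,157,1)[1])<45)
zz=np.nanmax(z[k]);print("zmax",zz);blob(k&(z>zz-8),"knobtop")
# matrix fins
for u,v in [(519,296),(558,298),(553,352)]:
    q=at(P,round(u/1.5),round(v/1.5),1); near=np.hypot(x-q[0],y-q[1])<45
    blob(near&(z>5),"disc"); f=near&(z>20); blob(f,"fin")
    Q=P[f][:,:2]; w,V=np.linalg.eigh(np.cov(Q.T)); print(np.degrees(np.arctan2(V[1,1],V[0,1])),np.sqrt(w*12))
E
```

```text
d ok
knob [613.6 296.1 209.6]
foot [580.  272.6  15. ]
scan c [756.2 161.5  -2.5]
rel [640.8 -44.   89.8]
pad [390.5 260.2   4. ]
m [ 537.2 -294.8   29.8]
m [ 531.  -373.8   31.6]
m [ 421.4 -358.4   32.5]
y [ 436.1 -215.4   28.5]
y [ 578.3 -475.    30.6]
y [ 476.3 -480.9   29.2]
cake [ 639.9 -264.8   20.1]
canis [ 641.7 -361.3   67. ]
bott [ 726.4 -306.7  132.6]
bar [600.9 249.6 170. ]
sc FL [630.3 113.7  75.8]
sc FR [616.2 -65.2  75.3]
sc BL [790.7 108.   73.8]
sc BR [782.4 -78.1  74.3]
front L [616.9 108.   30. ]
front R [610.8 -59.8   0.8]
padTL [457.3 334.    1.8]
padTR [470.6 215.    1. ]
padBL [309.9 308.2   3.4]
padBR [322.1 192.3  -1.4]
loupe [406.6 400.8  31.6]
box [520.5 462.   53.1]
zmax 214.94838872495438
knobtop 114 [614.9 298.5 210.1]
disc 258 [ 537.9 -295.5   12.2]
fin 47 [ 538.2 -295.8   28.4]
153.42774676092012 [12.8171082  34.89884558]
disc 255 [ 534.8 -376.8   12.6]
fin 46 [ 535.9 -377.4   29.5]
140.44163345337182 [12.08986213 33.48681802]
disc 253 [ 424.1 -359.7   12.6]
fin 47 [ 423.6 -360.4   29.5]
101.123227536266 [12.14887162 35.58007023]
```

Call:
arm_command([
  [[-0.5, 6, -1], [0, 0, 0]],
  [[-0.5, 6, -1], [0, 0, 0]],
  [[-0.5, 6, -1], [0, 0, 0]],
  [[-0.5, 6, -1], [0, 0, 0]],
  [[-0.5, 6, -1], [0, 0, 0]],
])

```text
t: 0.52
position: [351.9, 434.9, 244.1]
tool_rot: [0.001, 0.834, 0.551, 0.001]
contact_force: [-0.2, -0.3, 0.5]
gripper_width: 1.0
```

Call:
arm_command([
  [[-0.5, 6, -1], [0, 0, 0]],
  [[-0.5, 6, -1], [0, 0, 0]],
  [[-0.5, 6, -1], [0, 0, 0]],
  [[-0.5, 6, -1], [0, 0, 0]],
  [[-0.5, 6, -1], [0, 0, 0]],
])

```text
t: 0.93
position: [484.9, 364.7, 268.5]
tool_rot: [0.001, 0.834, 0.551, 0.001]
contact_force: [0.0, 0.3, -0.1]
gripper_width: 0.996
```

Call:
arm_command([
  [[-0.4, 6, -0.6], [0, 0, 0]],
  [[-0.4, 6, -0.6], [0, 0, 0]],
  [[-0.4, 6, -0.6], [0, 0, 0]],
  [[-0.4, 6, -0.6], [0, 0, 0]],
  [[-0.4, 6, -0.6], [0, 0, 0]],
])

```text
t: 1.35
position: [618.3, 297.0, 282.0]
tool_rot: [0.001, 0.834, 0.551, -0.0]
contact_force: [-0.6, -0.4, -0.4]
gripper_width: 0.997
```

```bash
cat >> h.py <<'E'
def top(P,x0,y0,r,zlo,zhi):
    x,y,z=P[...,0],P[...,1],P[...,2]; m=(np.hypot(x-x0,y-y0)<r)&(z>zlo)&(z<zhi); return P[m],m
E
python3 - <<'E'
from h import *
im,d,P=grab("wrist"); save("w1.png",im,1)
print(pose()[0]); Q,m=top(P,615,298,60,195,225); print(len(Q),Q.mean(0),Q.min(0),Q.max(0))
Q=Q[Q[:,2]>205];print((Q.min(0)+Q.max(0))/2,Q.max(0)-Q.min(0)); print(to(*((Q.min(0)+Q.max(0))/2)[:2],178))
E
```

```text
[615.82078403 298.76326798 281.98535749]
1544 [612.23968366 301.25701143 210.2098365 ] [596.88092971 284.03349495 195.15265635] [630.5391392  317.31401469 213.14922958]
[613.80663497 300.67375482 209.1061952 ] [33.46500846 33.28051974  8.08606874]
[ 0.04 -0.1   4.16]
```

View pics/w1.png

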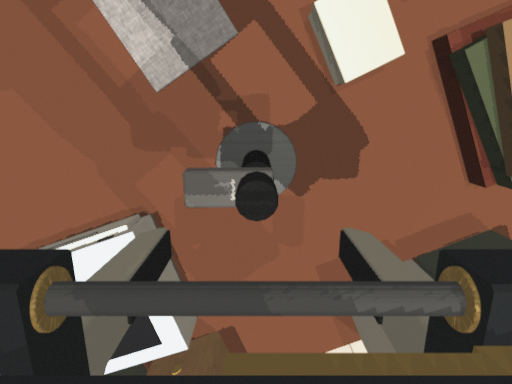

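The wrist view shows the knob at (257,196), between the jaws, with the bar to the left below it. I'll descend and grip.

Call:
arm_command([
  [[0, -0.1, 1], [0, 0, 0]],
  [[0, -0.1, 2], [0, 0, 0]],
  [[0, -0.1, 3], [0, 0, 0]],
  [[0, -0.1, 4.1], [0, 0, 0]],
  [[0, -0.1, 4.1], [0, 0, 0]],
])

```text
t: 1.82
position: [606.8, 301.5, 174.6]
tool_rot: [-0.002, 0.833, 0.554, -0.006]
contact_force: [-1.1, -0.7, -1.3]
gripper_width: 1.0
```

Call:
arm_command([
  [[0, 0, 0], [0, 0, 0]],
  [[0, 0, 0], [0, 0, 0]],
  [[0, 0, 0], [0, 0, 0]],
  [[0, 0, 0], [0, 0, 0]],
  [[0, 0, 0], [0, 0, 0]],
], claw=0, squeeze=55)

```text
t: 2.23
position: [613.0, 301.2, 183.0]
tool_rot: [0.0, 0.833, 0.553, 0.001]
contact_force: [0.4, -0.5, -0.7]
gripper_width: 0.693
```

Call:
arm_command([
  [[0, 0, 0], [0, 0, 0]],
  [[0, 0, 0], [0, 0, 0]],
  [[0, 0, 0], [0, 0, 0]],
  [[0, 0, 0], [0, 0, 0]],
  [[0, 0, 0], [0, 0, 0]],
])

```text
t: 2.65
position: [612.4, 300.8, 181.1]
tool_rot: [-0.0, 0.833, 0.553, -0.0]
contact_force: [0.3, 1.2, 0.8]
gripper_width: 0.357
```

Call:
arm_command([
  [[0, 0, -0.2], [0, 0, 0]],
  [[0, 0, -0.4], [0, 0, 0]],
  [[0, 0, -0.6], [0, 0, 0]],
  [[0, 0, -0.8], [0, 0, 0]],
  [[0, 0, -1], [0, 0, 0]],
])

```text
t: 3.07
position: [612.3, 300.8, 203.5]
tool_rot: [-0.001, 0.833, 0.553, -0.001]
contact_force: [4.4, 1.5, -13.0]
gripper_width: 0.356
```

Call:
arm_command([
  [[0, 0, -0.2], [0, 0, 0]],
  [[0, 0, -0.4], [0, 0, 0]],
  [[0, 0, -0.6], [0, 0, 0]],
  [[0, 0, -0.8], [0, 0, 0]],
  [[0, 0, -1], [0, 0, 0]],
])

```text
t: 3.48
position: [612.3, 300.8, 228.9]
tool_rot: [-0.0, 0.833, 0.553, -0.001]
contact_force: [4.4, 2.8, -10.2]
gripper_width: 0.356
```

Call:
arm_command([
  [[0, 0, -0.2], [0, 0, 0]],
  [[0, 0, -0.4], [0, 0, 0]],
  [[0, 0, -0.6], [0, 0, 0]],
  [[0, 0, -0.8], [0, 0, 0]],
  [[0, 0, -1], [0, 0, 0]],
])

```text
t: 3.9
position: [611.4, 300.9, 240.0]
tool_rot: [-0.003, 0.833, 0.553, -0.008]
contact_force: [28.2, 11.6, -88.9]
gripper_width: 0.357
```

Call:
arm_command([
  [[0, 0, 0.3], [0, 0, 0]],
  [[0, 0, 0.5], [0, 0, 0]],
  [[0, 0, 0.5], [0, 0, 0]],
])

```text
t: 4.15
position: [611.4, 301.1, 240.0]
tool_rot: [-0.001, 0.833, 0.553, -0.002]
contact_force: [6.7, 3.6, -25.0]
gripper_width: 0.359
```

```bash
python3 - <<'E'
from h import *
s=telemetry.sense(); print(s["position"],s["contact_force"],s["qpos"])
im,d,P=grab("scene"); save("s1.png",im[190:290,310:400],6)
print(P[200:270:4,352,:].round(0).tolist())
E
```

```text
[611.43068382 301.07448024 240.00355628] [  6.70300794   3.6492315  -25.02751616] [ 2.93779491e-01  4.92724736e-01  1.13818008e+00  8.79644425e-04
  1.51582170e+00 -8.78579556e-01]
[[612.0, 271.0, 229.0], [621.0, 272.0, 223.0], [619.0, 274.0, 208.0], [396.0, 304.0, 5.0], [413.0, 305.0, 3.0], [432.0, 305.0, 2.0], [449.0, 305.0, 1.0], [604.0, 287.0, 123.0], [621.0, 287.0, 125.0], [629.0, 288.0, 117.0], [638.0, 289.0, 111.0], [631.0, 293.0, 89.0], [629.0, 295.0, 72.0], [635.0, 297.0, 62.0], [630.0, 300.0, 41.0], [627.0, 303.0, 21.0], [639.0, 303.0, 19.0], [652.0, 304.0, 16.0]]
```

View pics/s1.png

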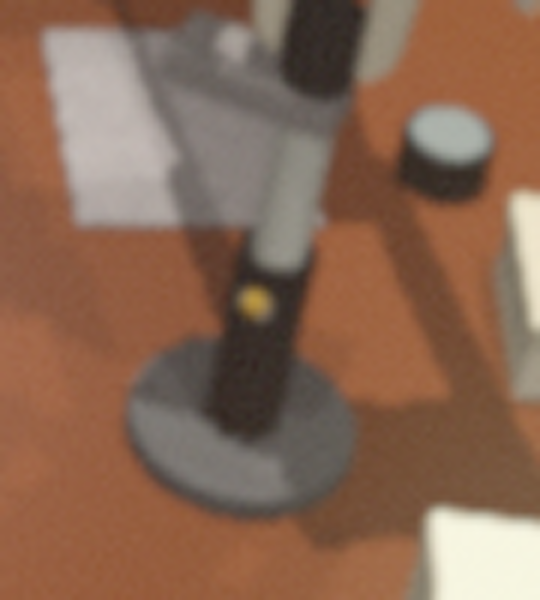

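The brass lock button is visible, out through the tube at (255,300), and the end stop was felt. I'll release and go to the button.

Call:
arm_command([
  [[0, 0, 0], [0, 0, 0]],
  [[0, 0, 0], [0, 0, 0]],
  [[0, 0, 0], [0, 0, 0]],
  [[0, 0, 0], [0, 0, 0]],
  [[0, 0, 0], [0, 0, 0]],
], claw=1)

```text
t: 4.62
position: [612.7, 300.8, 245.9]
tool_rot: [0.001, 0.833, 0.553, 0.001]
contact_force: [-0.6, 0.3, -0.4]
gripper_width: 0.668
```

Call:
arm_command([
  [[0, 0, 0], [0, 0, 0]],
  [[0, 0, -1], [0, 0, 0]],
  [[0, 0, -2], [0, 0, 0]],
  [[0, 0, -2.6], [0, 0, 0]],
  [[0, 0, -2.6], [0, 0, 0]],
])

```text
t: 5.03
position: [613.7, 301.2, 313.7]
tool_rot: [0.001, 0.833, 0.553, 0.004]
contact_force: [-0.9, -0.3, -0.1]
gripper_width: 0.992
```

Call:
arm_command([
  [[-1.4, 0.7, 0], [0, 0, 0]],
  [[-2.7, 1.4, 0], [0, 0, 0]],
  [[-4, 2, 0], [0, 0, 0]],
  [[-5.2, 2.7, 0], [0, 0, 0]],
  [[-6.4, 3.2, 0], [0, 0, 0]],
])

```text
t: 5.45
position: [623.7, 120.4, 307.3]
tool_rot: [-0.0, 0.833, 0.553, -0.001]
contact_force: [-0.1, 0.0, -0.4]
gripper_width: 1.003
```

Call:
arm_command([
  [[-1.4, 0.7, 0.4], [0, 0, 0]],
  [[-2.7, 1.4, 0.8], [0, 0, 0]],
  [[-4, 2, 1.2], [0, 0, 0]],
  [[-5.2, 2.7, 1.6], [0, 0, 0]],
  [[-6, 3.2, 2], [0, 0, 0]],
], claw=0)

```text
t: 5.87
position: [638.7, -50.3, 257.1]
tool_rot: [-0.0, 0.834, 0.552, -0.001]
contact_force: [0.4, 0.4, -0.2]
gripper_width: 0.689
```

Call:
arm_command([
  [[0, 0, 0], [0, 0, 0]],
  [[0, 0, 0], [0, 0, 0]],
  [[0, 0, 0], [0, 0, 0]],
])

```text
t: 6.12
position: [639.1, -46.4, 258.2]
tool_rot: [-0.001, 0.833, 0.553, -0.0]
contact_force: [0.3, 0.4, -0.3]
gripper_width: 0.478
```

```bash
python3 - <<'E'
from h import *
print(telemetry.sense()["contact_force"],pose()[0])
im,d,P=grab("wrist"); save("w2.png",im,1)
Q,m=top(P,640,-44,40,83,95); print(len(Q),Q.mean(0),(Q.min(0)+Q.max(0))/2,Q.max(0)-Q.min(0)); c=(Q.min(0)+Q.max(0))/2
print(to(c[0],c[1],100))
np.savez("w2.npz",P=P)
im,d,P=grab("top"); Q,m=top(P,640,-44,40,83,95); print("top",len(Q),Q.mean(0))
E
```

```text
[ 0.27084077  0.35049677 -0.33710891] [639.08514179 -46.41470941 258.1719194 ]
456 [636.54101007 -40.01992948  89.27061195] [636.85738642 -40.05906258  87.40064196] [25.07407243 25.01871667  8.73506815]
[ 0.17 -0.18  6.35]
top 59 [638.09061929 -41.64486843  88.40732233]
```

Call:
arm_command([
  [[0.15, -0.15, 1.4], [0, 0, 0]],
  [[0.15, -0.15, 2.8], [0, 0, 0]],
  [[0.15, -0.15, 4.2], [0, 0, 0]],
  [[0.15, -0.15, 5.5], [0, 0, 0]],
  [[0.15, -0.15, 6.2], [0, 0, 0]],
])

```text
t: 6.63
position: [635.4, -39.8, 100.2]
tool_rot: [-0.002, 0.833, 0.554, -0.001]
contact_force: [-1.2, 0.1, 0.1]
gripper_width: 0.032
```

Call:
arm_command([
  [[0, 0, 0], [0, 0, 0]],
  [[0, 0, 0], [0, 0, 0]],
  [[0, 0, 0.2], [0, 0, 0]],
  [[0, 0, 0.4], [0, 0, 0]],
  [[0, 0, 0.6], [0, 0, 0]],
])

```text
t: 7.05
position: [638.6, -42.1, 90.2]
tool_rot: [0.001, 0.833, 0.553, 0.001]
contact_force: [-0.3, -0.6, -0.4]
gripper_width: 0.008
```

Call:
arm_command([
  [[0, 0, 0.05], [0, 0, 0]],
  [[0, 0, 0.1], [0, 0, 0]],
  [[0, 0, 0.15], [0, 0, 0]],
  [[0, 0, 0.15], [0, 0, 0]],
  [[0, 0, 0.15], [0, 0, 0]],
])

```text
t: 7.47
position: [637.0, -42.2, 84.7]
tool_rot: [-0.0, 0.833, 0.553, -0.0]
contact_force: [0.4, 0.7, 2.4]
gripper_width: 0.006
```

Call:
arm_command([
  [[0, 0, 0.06], [0, 0, 0]],
  [[0, 0, 0.12], [0, 0, 0]],
  [[0, 0, 0.12], [0, 0, 0]],
  [[0, 0, 0.12], [0, 0, 0]],
  [[0, 0, 0.12], [0, 0, 0]],
])

```text
t: 7.88
position: [637.1, -42.2, 82.3]
tool_rot: [-0.0, 0.833, 0.553, -0.0]
contact_force: [-2.1, 0.1, 6.0]
gripper_width: 0.005
```

```bash
python3 - <<'E'
from h import *
im,d,P=grab("top"); Q,m=top(P,560,20,110,40,70); print(len(Q),np.nanmin(Q,0) if len(Q) else 0)
print(telemetry.sense()["contact_force"],pose()[0])
E
```

```text
64 [533.006827   -69.09981953  41.0367158 ]
[-2.41455485  0.11639008  5.74578314] [637.08422802 -42.19547748  82.28762807]
```

Call:
arm_command([
  [[0, 0, -1], [0, 0, 0]],
  [[0, 0, -2], [0, 0, 0]],
  [[0, 0, -3.5], [0, 0, 0]],
  [[0, 0, -5], [0, 0, 0]],
  [[0, 0, -6.5], [0, 0, 0]],
])

```text
t: 8.35
position: [636.7, -42.0, 245.1]
tool_rot: [-0.001, 0.833, 0.553, -0.001]
contact_force: [0.3, -0.2, 0.6]
gripper_width: 0.005
```

Call:
arm_command([
  [[0.2, -1, -1.2], [0, 0, 0]],
  [[0.4, -2, -2], [0, 0, 0]],
  [[0.5, -3, -2], [0, 0, 0]],
  [[0.6, -4, -2], [0, 0, 0]],
  [[0.65, -4.6, -2], [0, 0, 0]],
], claw=1)

```text
t: 8.77
position: [535.7, 18.7, 294.6]
tool_rot: [-0.0, 0.833, 0.553, -0.0]
contact_force: [-0.5, 0.5, 0.3]
gripper_width: 0.313
```

Call:
arm_command([
  [[0, 0, 0], [0, 0, 0]],
  [[0, 0, 0], [0, 0, 0]],
  [[0, 0, 0], [0, 0, 0]],
  [[0, 0, 0], [0, 0, 0]],
  [[0, 0, 0], [0, 0, 0]],
])

```text
t: 9.18
position: [538.4, 17.0, 293.8]
tool_rot: [-0.0, 0.833, 0.553, -0.0]
contact_force: [0.9, -0.4, 0.2]
gripper_width: 0.672
```

```bash
python3 - <<'E'
from h import *
print(telemetry.sense()["contact_force"],pose()[0])
im,d,P=grab("wrist"); save("w3.png",im,1.2); np.savez("w3.npz",im=im,P=P)
im,d,P=grab("top"); np.savez("t3.npz",im=im,P=P)
x,y,z=P[...,0],P[...,1],P[...,2]
m=(abs(x-530)<90)&(abs(y-15)<110)&(z>45)&(z<62); print(len(P[m]),np.nanmin(P[m],0),np.nanmax(P[m],0))
E
```

```text
[ 0.86558229 -0.36119932  0.24367785] [538.41731012  17.01240723 293.81332451]
140 [453.96576703 -44.94518085  45.80159637] [468.73377926 123.72229752  60.1429701 ]
```

View pics/w3.png

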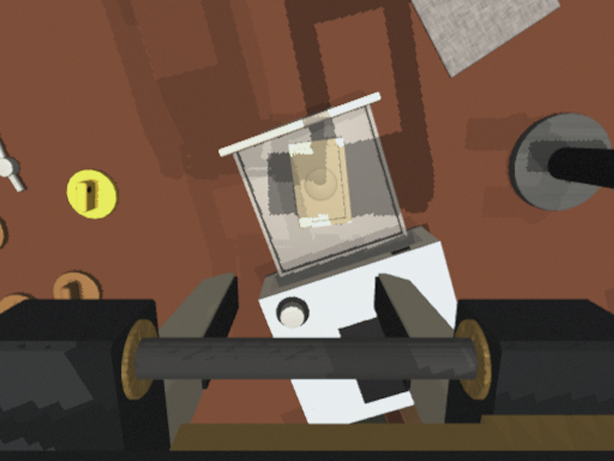

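The tray is out, and the plaque lies at (320,182) on the floor, nearly aligned with the tool's y axis. I'll measure both.

```bash
python3 - <<'E'
from h import *
D=np.load("w3.npz");im,P=D["im"],D["P"]
x,y,z=P[...,0],P[...,1],P[...,2]
m=(abs(x-465)<45)&(abs(y-20)<130)&(z>48)&(z<62)
Q=P[m][:,:2].astype(np.float32); r=cv2.minAreaRect(Q); print("panel",len(Q),r)
hsv=cv2.cvtColor(im,cv2.COLOR_RGB2HSV); 
m=(abs(x-545)<75)&(abs(y-20)<75)&(z>20)&(z<32)
print("zs",np.nanmedian(z[m]),m.sum())
m2=cv2.morphologyEx(m.astype(np.uint8),cv2.MORPH_OPEN,np.ones((5,5)))
n,l,s,c=cv2.connectedComponentsWithStats(m2)
for i in range(1,n):
    if s[i,4]>200:
        Q=P[l==i][:,:2].astype(np.float32); print(s[i],cv2.minAreaRect(Q),np.nanmedian(P[l==i],0))
print(at(P,267,152),at(P,310,155),at(P,230,160))
p,M=pose(); print(M.round(3))
# pad via top
D=np.load("t3.npz");im,P=D["im"],D["P"]
hsv=cv2.cvtColor(im,cv2.COLOR_RGB2HSV); m=(hsv[...,1]<50)&(abs(P[...,0]-390)<120)&(abs(P[...,1]-260)<110)&(P[...,2]<12)
m=cv2.morphologyEx(m.astype(np.uint8),cv2.MORPH_OPEN,np.ones((5,5))).astype(bool)
print("pad",cv2.minAreaRect(P[m][:,:2].astype(np.float32)),m.sum(),P[m].mean(0))
E
```

```text
panel 1006 ((459.5942687988281, 41.862064361572266), (171.01904296875, 9.456375122070312), 86.12446594238281)
zs 24.09077097515484 3790
[ 241  115   52   73 3124] ((528.1499633789062, 39.64898681640625), (60.041046142578125, 95.34827423095703), 74.25959777832031) [525.71588453  40.5547074   24.57181861]
[527.1  40.4  26. ] [555.7  93.5  13.2] [519.1 -11.5  12.5]
[[ 0.389  0.921 -0.001]
 [ 0.921 -0.389  0.   ]
 [-0.    -0.001 -1.   ]]
pad ((390.4606628417969, 268.3022766113281), (161.19642639160156, 121.56927490234375), 9.579071044921875) 1737 [392.69565802 277.72453648   3.29061179]
```

Call:
arm_command([
  [[0.65, -0.7, 1.5], [0, 0, -1.2]],
  [[0.65, -0.7, 3], [0, 0, -1.2]],
  [[0.65, -0.7, 4.5], [0, 0, -1.2]],
  [[0.65, -0.7, 6], [0, 0, -1.2]],
  [[0.65, -0.7, 6], [0, 0, -1.2]],
])

```text
t: 9.7
position: [522.9, 39.9, 137.3]
tool_rot: [-0.005, 0.797, 0.604, -0.005]
contact_force: [-0.3, -0.4, -1.5]
gripper_width: 1.0
```

Call:
arm_command([
  [[0, 0, 0], [0, 0, 0]],
  [[0, 0, 0], [0, 0, 0]],
  [[0, 0, 0], [0, 0, 0]],
])

```text
t: 9.95
position: [530.1, 38.9, 147.1]
tool_rot: [0.002, 0.797, 0.604, 0.002]
contact_force: [0.5, -0.2, 0.3]
gripper_width: 1.0
```

```bash
python3 - <<'E'
from h import *
print(telemetry.sense()["contact_force"],pose()[0]); p,M=pose(); print(np.degrees(np.arctan2(M[1,0],M[0,0])))
im,d,P=grab("wrist"); save("w4.png",im,1)
x,y,z=P[...,0],P[...,1],P[...,2]
m=(abs(x-538)<70)&(abs(y-36)<70)&(z>20)&(z<32)
m2=cv2.morphologyEx(m.astype(np.uint8),cv2.MORPH_OPEN,np.ones((5,5)))
n,l,s,c=cv2.connectedComponentsWithStats(m2)
for i in range(1,n):
    if s[i,4]>200:
        Q=P[l==i][:,:2].astype(np.float32); r=cv2.minAreaRect(Q); print(s[i],r,to(*r[0],15))
E
```

```text
[ 0.46977188 -0.16343915  0.32677108] [530.07291219  38.938779   147.11049118]
74.33978391594279
[ 220  136   68  102 6597] ((528.05126953125, 39.55006790161133), (60.10990905761719, 95.0553970336914), 74.465576171875) [-0.   -0.1   5.28]
```

View pics/w4.png

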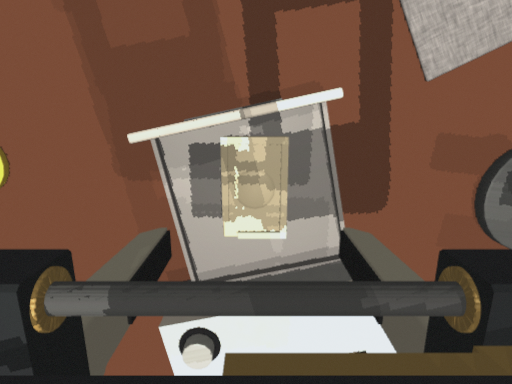

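The plaque spans (220–288, 136–238), squared up with the jaws. I'll descend and grip.

Call:
arm_command([
  [[0, -0.1, 1.3], [0, 0, 0]],
  [[0, -0.1, 2.6], [0, 0, 0]],
  [[0, -0.1, 3.6], [0, 0, 0]],
  [[0, -0.1, 4.2], [0, 0, 0]],
  [[0, -0.1, 4.7], [0, 0, 0]],
])

```text
t: 10.42
position: [526.3, 39.9, 27.1]
tool_rot: [0.001, 0.797, 0.604, 0.001]
contact_force: [0.5, 0.4, 0.5]
gripper_width: 1.003
```

Call:
arm_command([
  [[0, 0, 0.2], [0, 0, 0]],
  [[0, 0, 0.4], [0, 0, 0]],
  [[0, 0, 0.5], [0, 0, 0]],
  [[0, 0, 0.5], [0, 0, 0]],
  [[0, 0, 0.5], [0, 0, 0]],
])

```text
t: 10.83
position: [526.3, 39.9, 15.3]
tool_rot: [0.001, 0.797, 0.604, 0.001]
contact_force: [-0.2, -0.3, -0.4]
gripper_width: 0.998
```

Call:
arm_command([
  [[0, 0, 0], [0, 0, 0]],
  [[0, 0, 0], [0, 0, 0]],
  [[0, 0, 0], [0, 0, 0]],
  [[0, 0, 0], [0, 0, 0]],
  [[0, 0, 0], [0, 0, 0]],
], claw=0, squeeze=40)

```text
t: 11.25
position: [525.6, 40.0, 14.5]
tool_rot: [0.0, 0.797, 0.604, 0.0]
contact_force: [-0.4, -0.3, -1.2]
gripper_width: 0.686
```

Call:
arm_command([
  [[0, 0, 0], [0, 0, 0]],
  [[0, 0, 0], [0, 0, 0]],
  [[0, 0, 0], [0, 0, 0]],
  [[0, 0, 0], [0, 0, 0]],
  [[0, 0, 0], [0, 0, 0]],
])

```text
t: 11.67
position: [525.5, 40.0, 14.5]
tool_rot: [0.0, 0.797, 0.604, 0.0]
contact_force: [-0.2, 1.1, 2.6]
gripper_width: 0.641
```

Call:
arm_command([
  [[0, 0, -0.4], [0, 0, 0]],
  [[0, 0, -1], [0, 0, 0]],
  [[0, 0, -1.8], [0, 0, 0]],
  [[0, 0, -2.6], [0, 0, 0]],
  [[0, 0, -2.8], [0, 0, 0]],
])

```text
t: 12.08
position: [527.3, 39.8, 87.6]
tool_rot: [0.002, 0.797, 0.604, 0.002]
contact_force: [-0.5, -0.6, -1.5]
gripper_width: 0.639
```

Call:
arm_command([
  [[0.5, -0.5, 0], [0, 0, 0]],
  [[1.2, -1.3, 0], [0, 0, 0]],
  [[2, -2.1, 0], [0, 0, 0]],
  [[2.8, -3, 0], [0, 0, 0]],
  [[3.6, -3.9, 0], [0, 0, 0]],
])

```text
t: 12.5
position: [454.8, 153.7, 84.0]
tool_rot: [-0.0, 0.797, 0.604, -0.0]
contact_force: [-0.0, 0.8, -1.9]
gripper_width: 0.64
```

Call:
arm_command([
  [[0.8, -0.9, 0], [0, 0, 0]],
  [[1.6, -1.7, 0], [0, 0, 0]],
  [[2.4, -2.5, 0], [0, 0, 0]],
  [[3.1, -3.2, 0], [0, 0, 0]],
  [[3.5, -3.7, 0], [0, 0, 0]],
])

```text
t: 12.92
position: [388.8, 263.9, 84.1]
tool_rot: [-0.0, 0.796, 0.605, -0.0]
contact_force: [0.6, -0.5, -2.0]
gripper_width: 0.638
```

Call:
arm_command([
  [[0, 0, 0], [0, 0, 0]],
  [[0, 0, 0], [0, 0, 0]],
])

```text
t: 13.08
position: [389.8, 262.5, 84.1]
tool_rot: [0.0, 0.796, 0.605, -0.0]
contact_force: [0.1, -0.7, -1.3]
gripper_width: 0.64
```

```bash
python3 - <<'E'
from h import *
s=telemetry.sense();print(s["contact_force"],s["position"],s["gripper_width"])
im,d,P=grab("top"); np.savez("t5.npz",im=im,P=P);a=im[160:310,110:390]; im2,d2,P2=grab("wrist"); np.savez("w5.npz",im=im2,P=P2)
a=cv2.resize(a,(560,300)); b=np.zeros((384,560,3),np.uint8); b[:,:512]=im2; save("p5.png",np.vstack([a,b]),0.85)
E
```

```text
[ 0.12708175 -0.65812478 -1.33045518] [389.7922221  262.47473929  84.12089609] 0.6401764603502581
```

View pics/p5.png

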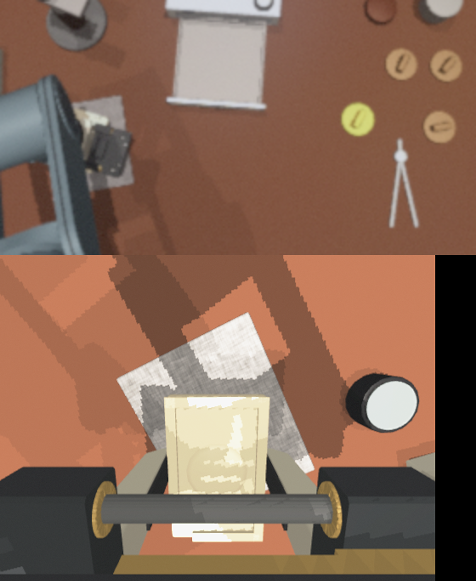

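The plaque is held level over the pad (plaque at (217,470)). I'll lower it.

Call:
arm_command([
  [[0, 0, 0.7], [0, 0, 0]],
  [[0, 0, 1.4], [0, 0, 0]],
  [[0, 0, 2.1], [0, 0, 0]],
  [[0, 0, 2.6], [0, 0, 0]],
  [[0, 0, 2.9], [0, 0, 0]],
])

```text
t: 13.6
position: [390.4, 260.8, 10.4]
tool_rot: [-0.0, 0.797, 0.604, -0.001]
contact_force: [0.6, -0.7, -1.8]
gripper_width: 0.638
```

Call:
arm_command([
  [[0, 0, 0], [0, 0, 0]],
  [[0, 0, 0.06], [0, 0, 0]],
  [[0, 0, 0.12], [0, 0, 0]],
  [[0, 0, 0.16], [0, 0, 0]],
  [[0, 0, 0.16], [0, 0, 0]],
])

```text
t: 14.02
position: [390.9, 262.3, 8.4]
tool_rot: [0.0, 0.797, 0.604, 0.001]
contact_force: [0.3, 0.2, -1.9]
gripper_width: 0.639
```

Call:
arm_command([
  [[0, 0, 0], [0, 0, 0]],
  [[0, 0, 0], [0, 0, 0]],
  [[0, 0, 0], [0, 0, 0]],
])

```text
t: 14.27
position: [390.6, 262.3, 8.2]
tool_rot: [0.0, 0.797, 0.604, 0.0]
contact_force: [-0.5, 0.3, -2.0]
gripper_width: 0.642
```

Call:
arm_command([
  [[0, 0, 0.06], [0, 0, 0]],
  [[0, 0, 0.06], [0, 0, 0]],
  [[0, 0, 0.06], [0, 0, 0]],
])

```text
t: 14.52
position: [390.7, 262.3, 6.5]
tool_rot: [0.0, 0.797, 0.604, 0.0]
contact_force: [0.3, 0.5, -1.0]
gripper_width: 0.64
```

Call:
arm_command([
  [[0, 0, 0], [0, 0, 0]],
  [[0, 0, 0], [0, 0, 0]],
  [[0, 0, 0], [0, 0, 0]],
  [[0, 0, 0], [0, 0, 0]],
  [[0, 0, 0], [0, 0, 0]],
], claw=1)

```text
t: 14.93
position: [390.5, 262.2, 6.4]
tool_rot: [0.0, 0.797, 0.604, 0.0]
contact_force: [0.1, -0.1, -0.3]
gripper_width: 0.949
```

Call:
arm_command([
  [[0, 0, -0.5], [0, 0, 0]],
  [[0, 0, -1.5], [0, 0, 0]],
  [[0, 0, -3], [0, 0, 0]],
  [[0, 0, -4.5], [0, 0, 0]],
  [[0, 0, -6], [0, 0, 0]],
])

```text
t: 15.35
position: [389.8, 262.0, 157.8]
tool_rot: [-0.0, 0.797, 0.604, -0.001]
contact_force: [1.0, 1.4, -0.2]
gripper_width: 1.004
```

```bash
python3 - <<'E'
from h import *
s=telemetry.sense();print(s["contact_force"],s["position"],s["gripper_width"])
im,d,P=grab("wrist")
x,y,z=P[...,0],P[...,1],P[...,2]
m=((abs(x-390)<60)&(abs(y-262)<60)&(z>12)&(z<26)).astype(np.uint8); m=cv2.morphologyEx(m,cv2.MORPH_OPEN,np.ones((5,5))).astype(bool)
print("plaque",cv2.minAreaRect(P[m][:,:2].astype(np.float32)),np.median(z[m]),z[m].std())
hsv=cv2.cvtColor(im,cv2.COLOR_RGB2HSV); m=((hsv[...,1]<60)&(abs(x-390)<120)&(abs(y-262)<100)&(z<28)).astype(np.uint8)
m=cv2.morphologyEx(m,cv2.MORPH_OPEN,np.ones((5,5))).astype(bool)
print("pad",cv2.minAreaRect(P[m][:,:2].astype(np.float32)))
im,d,P=grab("top"); hsv=cv2.cvtColor(im,cv2.COLOR_RGB2HSV)
x,y,z=P[...,0],P[...,1],P[...,2]
for a,b in[(538,-296),(536,-377),(424,-360)]:
    f=(np.hypot(x-a,y-b)<40)&(z>20); Q=P[f]; w,V=np.linalg.eigh(np.cov(Q[:,:2].T)); print(len(Q),Q.mean(0).round(1),np.degrees(np.arctan2(V[1,1],V[0,1])))
E
```

```text
[ 0.95641082  1.39929977 -0.24447421] [389.80440748 261.95721519 157.83486878] 1.0041391104510706
plaque ((393.2615051269531, 262.15301513671875), (60.006710052490234, 95.07061004638672), 74.39144897460938) 16.473912077951184 1.544373819475716
pad ((389.96923828125, 265.4796142578125), (161.41773986816406, 131.14523315429688), 10.087696075439453)
49 [ 538.  -295.3   28.7] 152.83536941975058
48 [ 535.4 -377.1   29.2] 141.1541413560324
47 [ 423.6 -360.5   29.2] 101.34154199187785
```

The plaque is 5 mm from the pad centre and flat, and the matrices are where they were. I'll go to the first matrix.

Call:
arm_command([
  [[-0.8, 0.4, 0], [0, 0, 0]],
  [[-1.8, 1, 0], [0, 0, 0]],
  [[-3, 1.7, 0], [0, 0, 0]],
  [[-4.2, 2.4, 0], [0, 0, 0]],
  [[-5.4, 3.1, 0], [0, 0, 0]],
], claw=0.45)

```text
t: 15.87
position: [428.2, 110.0, 155.7]
tool_rot: [-0.0, 0.796, 0.605, -0.0]
contact_force: [0.4, -0.6, -0.8]
gripper_width: 0.694
```

Call:
arm_command([
  [[-1.2, 0.7, 0], [0, 0, 0]],
  [[-2.4, 1.4, 0], [0, 0, 0]],
  [[-3.6, 2.1, 0], [0, 0, 0]],
  [[-4.8, 2.8, 0], [0, 0, 0]],
  [[-6, 3.5, 0], [0, 0, 0]],
])

```text
t: 16.28
position: [472.1, -58.3, 155.6]
tool_rot: [-0.0, 0.797, 0.604, -0.0]
contact_force: [1.0, 0.2, -0.2]
gripper_width: 0.453
```

Call:
arm_command([
  [[-1.2, 0.7, 0], [0, 0, 0]],
  [[-2.4, 1.4, 0], [0, 0, 0]],
  [[-3.6, 2.1, 0], [0, 0, 0]],
  [[-4.8, 2.8, 0], [0, 0, 0]],
  [[-6, 3.5, 0], [0, 0, 0]],
])

```text
t: 16.7
position: [515.9, -226.3, 155.3]
tool_rot: [-0.001, 0.797, 0.604, -0.0]
contact_force: [0.6, -0.1, 0.8]
gripper_width: 0.451
```

Call:
arm_command([
  [[-0.9, 0.5, 0], [0, 0, 0.6]],
  [[-1.8, 1.1, 0], [0, 0, 1.2]],
  [[-2.5, 1.6, 0], [0, 0, 1.9]],
  [[-2.5, 1.6, 0], [0, 0, 1.9]],
  [[-2.5, 1.6, 0], [0, 0, 1.9]],
])

```text
t: 17.12
position: [537.3, -296.3, 154.8]
tool_rot: [-0.001, 0.853, 0.522, -0.0]
contact_force: [0.4, 0.5, 0.1]
gripper_width: 0.451
```

```bash
cat >> h.py <<'E'
def fin(P,a,b,zt=29,r=40):
    x,y,z=P[...,0],P[...,1],P[...,2]
    m=((np.hypot(x-a,y-b)<r)&(abs(z-zt)<7)).astype(np.uint8)
    n,l,s,c=cv2.connectedComponentsWithStats(m); i=1+np.argmax(s[1:,4])
    Q=P[l==i]; return cv2.minAreaRect(Q[:,:2].astype(np.float32)), Q[:,2].max()
def yaw():
    M=pose()[1]; return np.degrees(np.arctan2(M[1,0],M[0,0]))
E
python3 - <<'E'
from h import *
s=telemetry.sense();print(s["contact_force"],s["position"],s["gripper_width"],yaw())
im,d,P=grab("wrist"); save("w6.png",im,1)
for a,b in [(538,-295),(535,-377)]: 
    r,h=fin(P,a,b); print(r,h,to(*r[0],11))
E
```

```text
[0.40522388 0.49255561 0.05176528] [ 537.32501622 -296.29121994  154.79527647] 0.4513062473721242 62.91169729192169
((537.1089477539062, -294.6598815917969), (12.330352783203125, 32.72523498535156), 63.64362335205078) 32.716960694160434 [0.01 0.   5.76]
((534.788330078125, -376.7259826660156), (12.709622383117676, 32.96110153198242), 47.84444808959961) 32.5715388890672 [-2.95  1.41  5.76]
```

View pics/w6.png

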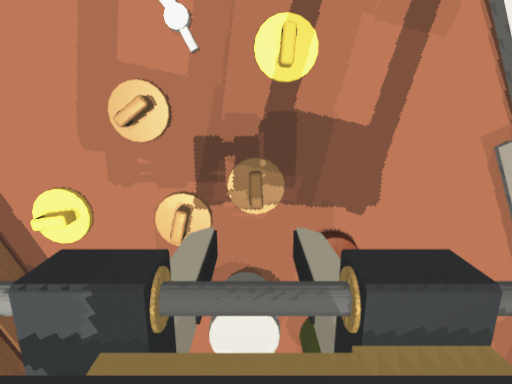

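The first matrix sits at (256,186) with its fin aligned between the jaws. I'll descend, grip and lift.

Call:
arm_command([
  [[0, 0, 1.2], [0, 0, 0]],
  [[0, 0, 2.4], [0, 0, 0]],
  [[0, 0, 3.6], [0, 0, 0]],
  [[0, 0, 4.6], [0, 0, 0]],
  [[0, 0, 5.2], [0, 0, 0]],
])

```text
t: 17.58
position: [535.9, -292.6, 23.3]
tool_rot: [-0.003, 0.852, 0.523, -0.001]
contact_force: [0.4, -0.1, -0.4]
gripper_width: 0.448
```

Call:
arm_command([
  [[0, 0, 0.2], [0, 0, 0]],
  [[0, 0, 0.4], [0, 0, 0]],
  [[0, 0, 0.5], [0, 0, 0]],
  [[0, 0, 0.5], [0, 0, 0]],
  [[0, 0, 0.5], [0, 0, 0]],
])

```text
t: 18.0
position: [538.6, -296.0, 15.1]
tool_rot: [0.001, 0.853, 0.522, 0.0]
contact_force: [-0.5, -0.0, -0.2]
gripper_width: 0.452
```

Call:
arm_command([
  [[0, 0, 0], [0, 0, 0]],
  [[0, 0, 0], [0, 0, 0]],
  [[0, 0, 0], [0, 0, 0]],
  [[0, 0, 0], [0, 0, 0]],
  [[0, 0, 0], [0, 0, 0]],
], claw=0, squeeze=50)

```text
t: 18.42
position: [538.0, -295.9, 14.1]
tool_rot: [0.0, 0.853, 0.522, 0.0]
contact_force: [0.6, -0.5, 0.4]
gripper_width: 0.139
```

Call:
arm_command([
  [[0, 0, 0], [0, 0, 0]],
  [[0, 0, 0], [0, 0, 0]],
  [[0, 0, -0.1], [0, 0, 0]],
  [[0, 0, -0.3], [0, 0, 0]],
  [[0, 0, -0.6], [0, 0, 0]],
])

```text
t: 18.83
position: [537.2, -295.2, 28.4]
tool_rot: [-0.001, 0.853, 0.522, -0.0]
contact_force: [-0.0, -1.2, -2.0]
gripper_width: 0.125
```

Call:
arm_command([
  [[0, 0, -0.6], [0, 0, 0]],
  [[0, 0, -1.2], [0, 0, 0]],
  [[0.4, -0.15, -1.45], [0, 0, 0]],
  [[1, -0.4, -1.45], [0, 0, 0]],
  [[1.7, -0.7, -1.45], [0, 0, 0]],
])

```text
t: 19.25
position: [541.7, -249.0, 65.5]
tool_rot: [0.0, 0.853, 0.522, 0.0]
contact_force: [0.4, 1.0, -2.7]
gripper_width: 0.126
```

Call:
arm_command([
  [[0.9, -0.35, 0], [0, 0, 0]],
  [[1.9, -0.7, 0], [0, 0, 0]],
  [[2.9, -1.1, 0], [0, 0, 0]],
  [[3.9, -1.5, 0], [0, 0, 0]],
  [[4.9, -1.9, 0], [0, 0, 0]],
])

```text
t: 19.67
position: [554.0, -116.0, 64.4]
tool_rot: [-0.001, 0.853, 0.522, -0.0]
contact_force: [-0.0, 1.3, -1.6]
gripper_width: 0.126
```

Call:
arm_command([
  [[1, -0.4, 0], [0, 0, 0]],
  [[2, -0.8, 0], [0, 0, -1]],
  [[3, -1.2, 0], [0, 0, -2]],
  [[4, -1.6, 0], [0, 0, -3]],
  [[5, -1.9, 0], [0, 0, -3.9]],
])

```text
t: 20.08
position: [567.6, 16.9, 64.3]
tool_rot: [-0.001, 0.727, 0.686, -0.001]
contact_force: [-0.1, 0.7, -2.3]
gripper_width: 0.125
```

```bash
python3 - <<'E'
from h import *
s=telemetry.sense();print(s["contact_force"],s["position"],s["gripper_width"],yaw()); print(to(571.3,34.3,28))
E
```

```text
[-0.09518705  0.66541041 -2.25335234] [567.61990258  16.9454387   64.33739861] 0.12498496021472062 86.70200603491067
[0.7  0.11 1.45]
```

Call:
arm_command([
  [[0.4, 0.1, 0], [0, 0, 0]],
  [[0.7, 0.1, 0], [0, 0, 0]],
  [[0.7, 0.1, 0.5], [0, 0, 0]],
  [[0.7, 0.1, 1], [0, 0, 0]],
  [[0.7, 0.1, 1.3], [0, 0, 0]],
])

```text
t: 20.5
position: [572.0, 31.1, 31.3]
tool_rot: [-0.001, 0.73, 0.684, -0.001]
contact_force: [-0.1, 0.2, -1.9]
gripper_width: 0.125
```

Call:
arm_command([
  [[0, 0, 0.1], [0, 0, 0]],
  [[0, 0, 0.15], [0, 0, 0]],
  [[0, 0, 0.2], [0, 0, 0]],
  [[0, 0, 0.2], [0, 0, 0]],
  [[0, 0, 0.2], [0, 0, 0]],
])

```text
t: 20.92
position: [573.6, 30.7, 28.1]
tool_rot: [0.0, 0.729, 0.684, 0.0]
contact_force: [-0.4, 0.9, -2.2]
gripper_width: 0.125
```

Call:
arm_command([
  [[0, 0, 0.04], [0, 0, 0]],
  [[0, 0, 0.08], [0, 0, 0]],
  [[0, 0, 0.08], [0, 0, 0]],
  [[0, 0, 0.08], [0, 0, 0]],
])

```text
t: 21.25
position: [573.6, 30.8, 26.1]
tool_rot: [0.0, 0.729, 0.684, 0.0]
contact_force: [0.1, -0.5, 0.7]
gripper_width: 0.125
```

Call:
arm_command([
  [[0, 0, 0], [0, 0, 0]],
  [[0, 0, 0], [0, 0, 0]],
  [[0, 0, 0], [0, 0, 0]],
  [[0, 0, 0], [0, 0, 0]],
  [[0, 0, 0], [0, 0, 0]],
], claw=0.35)

```text
t: 21.67
position: [573.2, 31.0, 25.6]
tool_rot: [-0.0, 0.729, 0.684, -0.0]
contact_force: [-0.1, 0.4, 0.1]
gripper_width: 0.343
```

Call:
arm_command([
  [[0, 0, -0.5], [0, 0, 0]],
  [[0, 0, -1.5], [0, 0, 0]],
  [[0, 0, -2.8], [0, 0, 0]],
  [[0, 0, -4], [0, 0, 0]],
  [[0, 0, -5.2], [0, 0, 0]],
])

```text
t: 22.08
position: [572.9, 31.0, 156.9]
tool_rot: [-0.0, 0.729, 0.684, -0.0]
contact_force: [0.4, -0.7, -0.2]
gripper_width: 0.347
```

```bash
python3 - <<'E'
from h import *
s=telemetry.sense();print(s["contact_force"],s["position"],s["gripper_width"],yaw())
im,d,P=grab("wrist"); r,h=fin(P,572,33,41); print("placed",r,h)
im,d,P=grab("top")
for a,b in [(535,-377),(424,-360)]: r,h=fin(P,a,b); print(r,h); print(to(*r[0],160))
E
```

```text
[ 0.4068049  -0.74345403 -0.23325922] [572.90314643  31.01340517 156.9387327 ] 0.3467633317124908 86.35090695154095
placed ((573.3934936523438, 31.619766235351562), (11.915092468261719, 34.153968811035156), 86.12177276611328) 44.933871524874974
((535.9610595703125, -378.064453125), (12.29468059539795, 32.71055603027344), 51.269264221191406) 34.077769731247145
[-16.42  -0.59   0.06]
((423.67242431640625, -360.897705078125), (11.126016616821289, 33.910369873046875), 9.93547534942627) 34.48560198054997
[-1.602e+01 -5.110e+00  1.000e-02]
```

Call:
arm_command([
  [[-0.8, 0, 0], [0, 0, 0]],
  [[-1.8, 0, 0], [0, 0, 0]],
  [[-3, -0.1, 0], [0, 0, 0]],
  [[-4.3, -0.2, 0], [0, 0, 0]],
  [[-5.6, -0.2, 0], [0, 0, 0]],
], claw=0.45)

```text
t: 22.6
position: [558.3, -109.1, 154.9]
tool_rot: [-0.001, 0.729, 0.685, -0.0]
contact_force: [0.3, -0.7, 0.6]
gripper_width: 0.448
```

Call:
arm_command([
  [[-1.3, 0, 0], [0, 0, 1]],
  [[-2.6, -0.1, 0], [0, 0, 2]],
  [[-3.9, -0.1, 0], [0, 0, 3]],
  [[-5.2, -0.2, 0], [0, 0, 4]],
  [[-6.2, -0.2, 0], [0, 0, 5]],
])

```text
t: 23.02
position: [543.4, -265.1, 154.7]
tool_rot: [-0.0, 0.883, 0.469, -0.0]
contact_force: [0.8, -0.8, -0.4]
gripper_width: 0.452
```

```bash
python3 - <<'E'
from h import *
s=telemetry.sense();print(s["position"],yaw())
im,d,P=grab("wrist"); r,h=fin(P,535.5,-377.5); print(r,h,to(*r[0],155))
E
```

```text
[ 543.38838495 -265.12059791  154.73254304] 55.9937465992885
((529.5448608398438, -372.1335754394531), (11.956938743591309, 19.452167510986328), 49.458335876464844) 32.45195935596661 [-3.7   1.87  0.  ]
```

Call:
arm_command([
  [[-1.2, 0.7, 0], [0, 0, 0.6]],
  [[-2.4, 1.4, 0], [0, 0, 1.2]],
  [[-3.4, 2, 0], [0, 0, 1.2]],
  [[-3.9, 2.25, 0], [0, 0, 1.2]],
  [[-3.9, 2.25, 0], [0, 0, 1.2]],
])

```text
t: 23.48
position: [536.3, -377.8, 154.4]
tool_rot: [-0.0, 0.91, 0.415, -0.0]
contact_force: [-0.1, 0.8, 0.0]
gripper_width: 0.451
```

Call:
arm_command([
  [[0, 0, 0], [0, 0, 0]],
  [[0, 0, 0], [0, 0, 0]],
  [[0, 0, 0], [0, 0, 0]],
])

```text
t: 23.73
position: [537.5, -373.1, 155.6]
tool_rot: [-0.0, 0.909, 0.417, 0.0]
contact_force: [-0.2, 0.6, -0.7]
gripper_width: 0.447
```

```bash
python3 - <<'E'
from h import *
s=telemetry.sense();print(s["position"],yaw())
im,d,P=grab("wrist"); r,h=fin(P,535.5,-377.5); print(r,h,to(*r[0],14))
E
```

```text
[ 537.53494837 -373.11923775  155.61320349] 49.25884097027488
((534.6873168945312, -377.1351623535156), (11.389068603515625, 32.8723258972168), 49.20613098144531) 32.25076778925569 [-0.2   0.01  5.67]
```

Call:
arm_command([
  [[-0.2, 0, 1.2], [0, 0, 0]],
  [[-0.2, 0, 2.4], [0, 0, 0]],
  [[-0.2, 0, 3.6], [0, 0, 0]],
  [[-0.2, 0, 4.6], [0, 0, 0]],
  [[-0.2, 0, 5.2], [0, 0, 0]],
])

```text
t: 24.2
position: [533.1, -376.2, 22.8]
tool_rot: [-0.002, 0.909, 0.417, -0.001]
contact_force: [0.8, -0.8, -0.3]
gripper_width: 0.451
```

Call:
arm_command([
  [[0, 0, 0.2], [0, 0, 0]],
  [[0, 0, 0.4], [0, 0, 0]],
  [[0, 0, 0.45], [0, 0, 0]],
  [[0, 0, 0.45], [0, 0, 0]],
  [[0, 0, 0.45], [0, 0, 0]],
])

```text
t: 24.62
position: [534.8, -379.4, 15.9]
tool_rot: [0.001, 0.909, 0.416, 0.0]
contact_force: [0.2, 0.8, 0.1]
gripper_width: 0.448
```

Call:
arm_command([
  [[0, 0, 0], [0, 0, 0]],
  [[0, 0, 0], [0, 0, 0]],
  [[0, 0, 0], [0, 0, 0]],
  [[0, 0, 0], [0, 0, 0]],
  [[0, 0, 0], [0, 0, 0]],
], claw=0)

```text
t: 25.03
position: [534.2, -378.9, 14.7]
tool_rot: [0.0, 0.909, 0.416, 0.0]
contact_force: [1.5, 1.0, 1.9]
gripper_width: 0.14
```

Call:
arm_command([
  [[0, 0, 0], [0, 0, 0]],
  [[0, 0, 0], [0, 0, 0]],
  [[0, 0, -0.1], [0, 0, 0]],
  [[0, 0, -0.3], [0, 0, 0]],
  [[0, 0, -0.6], [0, 0, 0]],
])

```text
t: 25.45
position: [533.2, -378.4, 28.8]
tool_rot: [-0.001, 0.909, 0.416, -0.001]
contact_force: [0.0, 0.0, -2.0]
gripper_width: 0.125
```

```bash
python3 - <<'E'
from h import *
s=telemetry.sense();print(s["position"],yaw()); print(to(500,3,65))
E
```

```text
[ 533.20711198 -378.41422984   28.77159667] 49.148948789761654
[ 10.67 -10.99  -1.42]
```

Call:
arm_command([
  [[0, 0, -0.6], [0, 0, 0]],
  [[0, 0, -1.2], [0, 0, 0]],
  [[0.5, -0.5, -1.45], [0, 0, 0]],
  [[1.1, -1.1, -1.45], [0, 0, 0]],
  [[1.8, -1.9, -1.45], [0, 0, 0]],
])

```text
t: 25.87
position: [528.1, -315.0, 67.1]
tool_rot: [0.002, 0.91, 0.415, 0.001]
contact_force: [-0.3, 0.7, -1.1]
gripper_width: 0.124
```

Call:
arm_command([
  [[0.9, -0.9, 0], [0, 0, 0]],
  [[1.8, -1.8, 0], [0, 0, 0]],
  [[2.7, -2.8, 0], [0, 0, 0]],
  [[3.6, -3.8, 0], [0, 0, 0]],
  [[4.5, -4.7, 0], [0, 0, 0]],
])

```text
t: 26.28
position: [511.6, -150.4, 66.3]
tool_rot: [0.0, 0.909, 0.416, 0.0]
contact_force: [1.4, 0.2, -2.0]
gripper_width: 0.127
```

Call:
arm_command([
  [[0.9, -0.9, 0], [0, 0, -1]],
  [[1.8, -1.8, 0], [0, 0, -2]],
  [[2.7, -2.7, 0], [0, 0, -3]],
  [[3.5, -3.5, 0], [0, 0, -4]],
  [[4, -4, 0], [0, 0, -5]],
])

```text
t: 26.7
position: [501.3, -8.2, 66.3]
tool_rot: [-0.0, 0.769, 0.64, 0.0]
contact_force: [-0.4, 0.5, -2.3]
gripper_width: 0.124
```

Call:
arm_command([
  [[0, 0, 0], [0, 0, -0.6]],
  [[0, 0, 0], [0, 0, -1.15]],
  [[0, 0, 0], [0, 0, -1.15]],
])

```text
t: 26.95
position: [502.2, -10.4, 66.4]
tool_rot: [0.0, 0.73, 0.684, 0.0]
contact_force: [0.2, 0.3, -1.6]
gripper_width: 0.123
```

```bash
python3 - <<'E'
from h import *
s=telemetry.sense();print(s["contact_force"],s["position"],s["gripper_width"],yaw()); print(to(500,3,30))
E
```

```text
[ 0.16340627  0.29327364 -1.63381321] [502.15789426 -10.37190874  66.37270169] 0.12338656974451306 86.23868784348413
[ 0.53 -0.12  1.45]
```

Call:
arm_command([
  [[0.3, -0.1, 0], [0, 0, 0]],
  [[0.55, -0.1, 0], [0, 0, 0]],
  [[0.55, -0.1, 0.5], [0, 0, 0]],
  [[0.55, -0.1, 1], [0, 0, 0]],
  [[0.55, -0.1, 1.3], [0, 0, 0]],
])

```text
t: 27.37
position: [499.9, 3.6, 32.4]
tool_rot: [-0.0, 0.731, 0.682, -0.0]
contact_force: [0.1, -0.2, -2.4]
gripper_width: 0.122
```

Call:
arm_command([
  [[0, 0, 0.1], [0, 0, 0]],
  [[0, 0, 0.15], [0, 0, 0]],
  [[0, 0, 0.2], [0, 0, 0]],
  [[0, 0, 0.23], [0, 0, 0]],
  [[0, 0, 0.23], [0, 0, 0]],
])

```text
t: 27.78
position: [500.7, 3.0, 27.7]
tool_rot: [0.0, 0.731, 0.682, 0.0]
contact_force: [0.6, 0.1, -1.8]
gripper_width: 0.125
```

Call:
arm_command([
  [[0, 0, 0.03], [0, 0, 0]],
  [[0, 0, 0.06], [0, 0, 0]],
  [[0, 0, 0.06], [0, 0, 0]],
  [[0, 0, 0.06], [0, 0, 0]],
])

```text
t: 28.12
position: [500.8, 2.9, 26.6]
tool_rot: [0.0, 0.731, 0.682, 0.0]
contact_force: [-1.8, 1.2, 4.7]
gripper_width: 0.122
```

Contact with the floor. Releasing.

Call:
arm_command([
  [[0, 0, 0], [0, 0, 0]],
  [[0, 0, 0], [0, 0, 0]],
  [[0, 0, 0], [0, 0, 0]],
  [[0, 0, 0], [0, 0, 0]],
  [[0, 0, 0], [0, 0, 0]],
], claw=0.35)

```text
t: 28.53
position: [500.7, 5.9, 25.9]
tool_rot: [-0.001, 0.732, 0.682, 0.002]
contact_force: [3.1, 14.0, 2.2]
gripper_width: 0.343
```

Call:
arm_command([
  [[0, 0, -0.5], [0, 0, 0]],
  [[0, 0, -1.5], [0, 0, 0]],
  [[0, 0, -2.8], [0, 0, 0]],
  [[0, 0, -4], [0, 0, 0]],
  [[0, 0, -5.2], [0, 0, 0]],
])

```text
t: 28.95
position: [500.1, 3.2, 157.0]
tool_rot: [-0.0, 0.731, 0.682, -0.0]
contact_force: [0.3, -0.2, 0.2]
gripper_width: 0.348
```

```bash
python3 - <<'E'
from h import *
s=telemetry.sense();print(s["contact_force"],s["position"],s["gripper_width"],yaw())
im,d,P=grab("wrist"); 
for a,b in [(573,31),(501,3)]: print("placed",fin(P,a,b,41))
im,d,P=grab("top"); r,h=fin(P,424,-360); print(r,h); print(to(*r[0],160))
E
```

```text
[ 0.26917265 -0.24711165  0.17183704] [500.05079539   3.23613326 157.02537533] 0.3475987038709887 86.05642674493272
placed (((572.7787475585938, 27.22025489807129), (31.958024978637695, 5.516998767852783), 0.8867289423942566), np.float64(43.99715485152211))
placed (((500.477783203125, 3.8230834007263184), (11.90868091583252, 33.0378303527832), 85.86199188232422), np.float64(45.02691640289112))
((423.82037353515625, -361.0975646972656), (11.646053314208984, 32.42198944091797), 11.19277572631836) 34.353078365755664
[-14.73  -2.19   0.03]
```

Call:
arm_command([
  [[-1, -0.1, 0], [0, 0, 0]],
  [[-2.3, -0.3, 0], [0, 0, 0]],
  [[-3.7, -0.5, 0], [0, 0, 0]],
  [[-5.1, -0.7, 0], [0, 0, 0]],
  [[-6.5, -0.9, 0], [0, 0, 0]],
], claw=0.45)

```text
t: 29.47
position: [465.8, -158.5, 154.9]
tool_rot: [-0.001, 0.731, 0.683, -0.0]
contact_force: [0.4, 0.6, -0.4]
gripper_width: 0.451
```

Call:
arm_command([
  [[-1.4, -0.2, 0], [0, 0, 1.1]],
  [[-2.8, -0.4, 0], [0, 0, 2.2]],
  [[-4.2, -0.6, 0], [0, 0, 3.3]],
  [[-5.6, -0.9, 0], [0, 0, 4.4]],
  [[-7, -1.1, 0], [0, 0, 5.5]],
])

```text
t: 29.88
position: [426.0, -331.3, 154.7]
tool_rot: [-0.001, 0.896, 0.444, -0.0]
contact_force: [0.8, 0.7, 0.2]
gripper_width: 0.448
```

Call:
arm_command([
  [[0, 0, 0], [0, 0, 1.1]],
  [[0, 0, 0], [0, 0, 2.2]],
  [[0, 0, 0], [0, 0, 3.3]],
  [[0, 0, 0], [0, 0, 4.4]],
  [[0, 0, 0], [0, 0, 5.5]],
])

```text
t: 30.3
position: [426.7, -329.9, 154.5]
tool_rot: [-0.001, 0.985, 0.171, -0.001]
contact_force: [-0.4, 0.2, -0.7]
gripper_width: 0.45
```

Call:
arm_command([
  [[0, 0, 0], [0, 0, 0.8]],
  [[0, 0, 0], [0, 0, 1.5]],
  [[0, 0, 0], [0, 0, 1.5]],
  [[0, 0, 0], [0, 0, 1.5]],
])

```text
t: 30.63
position: [427.0, -329.8, 155.0]
tool_rot: [-0.001, 0.995, 0.097, -0.0]
contact_force: [-1.3, 0.9, 0.8]
gripper_width: 0.454
```

```bash
python3 - <<'E'
from h import *
s=telemetry.sense();print(s["position"],yaw())
im,d,P=grab("wrist"); save("w7.png",im,1); r,h=fin(P,424,-360); print(r,h,to(*r[0],14))
E
```

```text
[ 426.96133941 -329.82057706  154.96346688] 11.178025348345281
((423.0358581542969, -359.12506103515625), (11.620216369628906, 32.95313262939453), 10.733153343200684) 32.52144410867379 [-0.38  1.12  5.64]
```

View pics/w7.png

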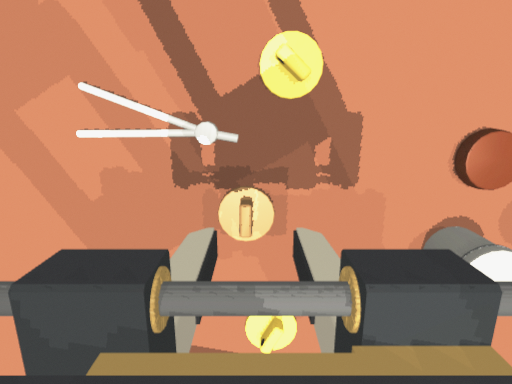

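The last matrix is at (246,215), with the dividers and yellow discs clear of the fingers. I'll shift, then descend and grip.

Call:
arm_command([
  [[-0.4, 1.1, 0.5], [0, 0, 0]],
  [[-0.4, 1.1, 1.5], [0, 0, 0]],
  [[-0.4, 1.1, 2.5], [0, 0, 0]],
  [[-0.4, 1.1, 3.5], [0, 0, 0]],
  [[-0.4, 1.1, 4.2], [0, 0, 0]],
])

```text
t: 31.1
position: [421.8, -358.2, 48.5]
tool_rot: [-0.001, 0.995, 0.097, -0.001]
contact_force: [0.7, -0.3, 0.1]
gripper_width: 0.451
```

Call:
arm_command([
  [[0, 0, 0.3], [0, 0, 0]],
  [[0, 0, 0.7], [0, 0, 0]],
  [[0, 0, 1.1], [0, 0, 0]],
  [[0, 0, 1.4], [0, 0, 0]],
  [[0, 0, 1.4], [0, 0, 0]],
])

```text
t: 31.52
position: [422.3, -358.6, 14.8]
tool_rot: [-0.001, 0.995, 0.096, -0.0]
contact_force: [-0.3, 0.3, 0.3]
gripper_width: 0.454
```

Call:
arm_command([
  [[0, 0, 0], [0, 0, 0]],
  [[0, 0, 0], [0, 0, 0]],
  [[0, 0, 0], [0, 0, 0]],
  [[0, 0, 0], [0, 0, 0]],
  [[0, 0, 0], [0, 0, 0]],
], claw=0)

```text
t: 31.93
position: [422.9, -359.3, 16.4]
tool_rot: [0.0, 0.995, 0.096, 0.0]
contact_force: [-0.1, 0.9, 0.5]
gripper_width: 0.141
```

Call:
arm_command([
  [[0, 0, 0], [0, 0, 0]],
  [[0, 0, 0], [0, 0, 0]],
  [[0, 0, -0.1], [0, 0, 0]],
  [[0, 0, -0.3], [0, 0, 0]],
  [[0, 0, -0.6], [0, 0, 0]],
])

```text
t: 32.35
position: [422.1, -358.3, 30.5]
tool_rot: [-0.001, 0.995, 0.096, -0.001]
contact_force: [-0.1, -0.3, -2.1]
gripper_width: 0.125
```

```bash
python3 - <<'E'
from h import *
s=telemetry.sense();print(s["position"],yaw()); print(to(520,-150,115),to(505,75,115))
E
```

```text
[ 422.07560237 -358.32668047   30.46898497] 11.053797688024854
[ 5.44 -7.43 -3.37] [  6.57 -16.38  -3.36]
```

Call:
arm_command([
  [[0, 0, -0.7], [0, 0, 0]],
  [[0, 0, -1.4], [0, 0, 0]],
  [[0.2, -0.5, -2.2], [0, 0, 0]],
  [[0.5, -1.2, -2.2], [0, 0, 0]],
  [[0.9, -2.2, -2.2], [0, 0, 0]],
])

```text
t: 32.77
position: [435.2, -302.7, 88.1]
tool_rot: [0.002, 0.995, 0.095, 0.001]
contact_force: [0.4, 0.4, -3.1]
gripper_width: 0.124
```

Call:
arm_command([
  [[0.4, -1.1, 0], [0, 0, 0]],
  [[0.9, -2.3, 0], [0, 0, 0]],
  [[1.4, -3.5, 0], [0, 0, 0]],
  [[1.9, -4.7, 0], [0, 0, 0]],
  [[2.4, -5.9, 0], [0, 0, 0]],
])

```text
t: 33.18
position: [464.9, -143.1, 86.5]
tool_rot: [0.0, 0.995, 0.096, 0.0]
contact_force: [1.2, -0.1, -2.5]
gripper_width: 0.128
```

Call:
arm_command([
  [[0.5, -1.2, 0], [0, 0, -1]],
  [[1, -2.5, 0], [0, 0, -2]],
  [[1.5, -3.8, 0], [0, 0, -3]],
  [[2, -5.1, 0], [0, 0, -4]],
  [[2.5, -6.2, 0], [0, 0, -5]],
])

```text
t: 33.6
position: [496.1, 21.8, 86.5]
tool_rot: [-0.0, 0.936, 0.353, 0.0]
contact_force: [1.1, -0.7, -2.4]
gripper_width: 0.12
```

Call:
arm_command([
  [[0, 0, 0], [0, 0, -1]],
  [[0, 0, 0], [0, 0, -2]],
  [[0, 0, 0], [0, 0, -3]],
  [[0, 0, 0], [0, 0, -4]],
  [[0, 0, 0], [0, 0, -5]],
])

```text
t: 34.02
position: [496.4, 19.8, 86.4]
tool_rot: [0.0, 0.812, 0.583, 0.0]
contact_force: [0.2, 0.2, -2.2]
gripper_width: 0.125
```

Call:
arm_command([
  [[0, 0, 0], [0, 0, -1]],
  [[0, 0, 0], [0, 0, -2]],
  [[0, 0, 0], [0, 0, -2.5]],
  [[0, 0, 0], [0, 0, -2.5]],
])

```text
t: 34.35
position: [496.5, 19.6, 86.4]
tool_rot: [0.0, 0.73, 0.683, 0.0]
contact_force: [-0.7, -0.1, -2.5]
gripper_width: 0.124
```

```bash
python3 - <<'E'
from h import *
s=telemetry.sense();print(s["contact_force"],s["position"],s["gripper_width"],yaw()); print(to(505,75,30))
im,d,P=grab("wrist"); save("w8.png",im,1)
E
```

```text
[-0.73018259 -0.10743201 -2.5154247 ] [496.47667938  19.58529703  86.37176314] 0.12398212463166579 86.158159937355
[2.23 0.19 2.25]
```

View pics/w8.png

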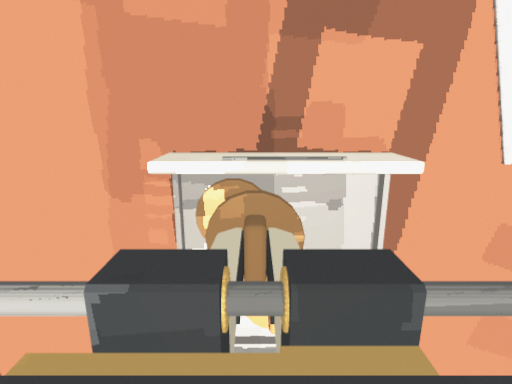

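The matrix is held level over the tray (disc at (253,235)). I'll shift it to its place and lower.

Call:
arm_command([
  [[0.8, 0.1, 0], [0, 0, 0]],
  [[1.6, 0.2, 0], [0, 0, 0]],
  [[2.15, 0.2, 0.2], [0, 0, 0]],
  [[2.15, 0.2, 0.8], [0, 0, 0]],
  [[2.15, 0.2, 1.4], [0, 0, 0]],
])

```text
t: 34.82
position: [506.0, 73.8, 51.4]
tool_rot: [0.001, 0.731, 0.682, 0.001]
contact_force: [0.1, 0.0, -3.3]
gripper_width: 0.126
```

Call:
arm_command([
  [[0, 0, 0.3], [0, 0, 0]],
  [[0, 0, 0.5], [0, 0, 0]],
  [[0, 0, 0.7], [0, 0, 0]],
  [[0, 0, 0.8], [0, 0, 0]],
  [[0, 0, 0.84], [0, 0, 0]],
])

```text
t: 35.23
position: [505.3, 72.7, 29.9]
tool_rot: [-0.0, 0.731, 0.682, -0.0]
contact_force: [-0.3, -0.1, -2.9]
gripper_width: 0.121
```

Call:
arm_command([
  [[0, 0, 0.03], [0, 0, 0]],
  [[0, 0, 0.06], [0, 0, 0]],
  [[0, 0, 0.06], [0, 0, 0]],
  [[0, 0, 0.06], [0, 0, 0]],
])

```text
t: 35.57
position: [505.4, 72.8, 28.7]
tool_rot: [0.0, 0.731, 0.682, 0.0]
contact_force: [0.1, 0.2, -2.4]
gripper_width: 0.12
```

Call:
arm_command([
  [[0, 0, 0.03], [0, 0, 0]],
  [[0, 0, 0.06], [0, 0, 0]],
  [[0, 0, 0.06], [0, 0, 0]],
  [[0, 0, 0.06], [0, 0, 0]],
])

```text
t: 35.9
position: [506.2, 72.8, 28.3]
tool_rot: [0.001, 0.731, 0.682, 0.001]
contact_force: [-0.6, 0.3, 8.0]
gripper_width: 0.126
```

Call:
arm_command([
  [[0, 0, 0], [0, 0, 0]],
  [[0, 0, 0], [0, 0, 0]],
  [[0, 0, 0], [0, 0, 0]],
  [[0, 0, 0], [0, 0, 0]],
  [[0, 0, 0], [0, 0, 0]],
], claw=0.27)

```text
t: 36.32
position: [505.2, 72.9, 26.8]
tool_rot: [-0.0, 0.731, 0.682, -0.0]
contact_force: [-0.2, -0.3, -1.0]
gripper_width: 0.27
```

Call:
arm_command([
  [[0, 0, -0.5], [0, 0, 0]],
  [[0, 0, -1.5], [0, 0, 0]],
  [[0, 0, -2.8], [0, 0, 0]],
  [[0, 0, -4], [0, 0, 0]],
  [[0, 0, -5.2], [0, 0, 0]],
])

```text
t: 36.73
position: [504.8, 72.9, 158.1]
tool_rot: [-0.0, 0.731, 0.682, -0.0]
contact_force: [1.0, 0.7, 0.0]
gripper_width: 0.267
```

Call:
arm_command([
  [[0, -1, 0], [0, 0, 0]],
  [[0, -2, 0], [0, 0, 0]],
  [[0, -3, 0], [0, 0, 0]],
  [[-1, -4.2, 0], [0, 0, 0]],
  [[-2, -5.4, 0], [0, 0, 0]],
], claw=0)

```text
t: 37.15
position: [365.8, 32.7, 156.7]
tool_rot: [0.0, 0.73, 0.684, -0.0]
contact_force: [-0.6, -2.1, 0.7]
gripper_width: 0.005
```

```bash
python3 - <<'E'
from h import *
s=telemetry.sense();print(s["contact_force"],s["position"],s["gripper_width"],yaw())
im,d,P=grab("top"); save("t9.png",im[95:300,60:440],2)
for a,b in [(573,31),(501,3),(505,73)]: print("placed",fin(P,a,b,41,30))
x,y,z=P[...,0],P[...,1],P[...,2]
m=(abs(x-460)<25)&(abs(y-40)<110)&(z>45)&(z<62); print("panel",cv2.minAreaRect(P[m][:,:2].astype(np.float32)))
E
```

```text
[-0.60129554 -2.07419204  0.66930183] [365.77729309  32.70233373 156.70071157] 0.005130621029675392 86.24166150613438
placed (((574.0535888671875, 29.558181762695312), (11.779472351074219, 31.768997192382812), 83.37293243408203), np.float64(47.04403977583411))
placed (((501.9411926269531, 1.6155285835266113), (11.665482521057129, 33.9042854309082), 83.07270050048828), np.float64(46.32347693341785))
placed (((507.789306640625, 71.33529663085938), (11.249585151672363, 34.5361213684082), 82.94175720214844), np.float64(46.6842741736059))
panel ((459.58807373046875, 26.25433349609375), (142.85487365722656, 10.120013236999512), 86.15182495117188)
```

View pics/t9.png

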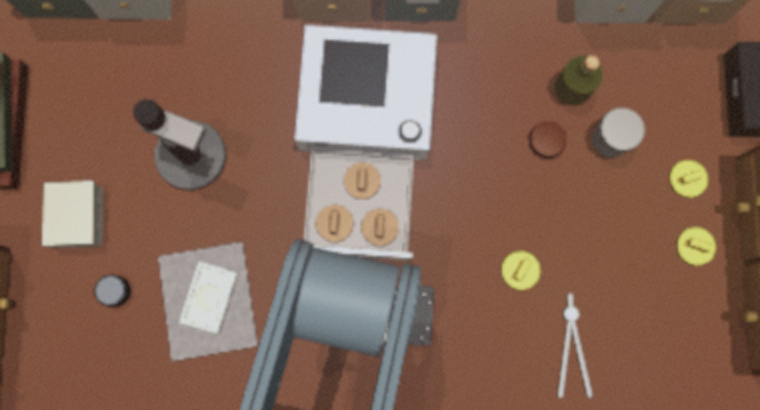

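Three bronze matrices are in the tray at (362,180), (334,222) and (380,226), and the plaque is on the pad. The yellow ones are untouched. I'll go in front of the panel.

Call:
arm_command([
  [[0.6, 2.3, 1], [0, 0, 0]],
  [[0.6, 2.3, 2], [0, 0, 0]],
  [[0.6, 2.3, 3], [0, 0, 0]],
  [[0.6, 2.3, 4], [0, 0, 0]],
  [[0.6, 2.3, 5], [0, 0, 0]],
])

```text
t: 37.62
position: [425.7, 43.3, 30.7]
tool_rot: [0.0, 0.731, 0.682, 0.0]
contact_force: [0.2, -0.1, 0.6]
gripper_width: 0.002
```

Call:
arm_command([
  [[0, 0, 0.3], [0, 0, 0]],
  [[0, 0, 0.3], [0, 0, 0]],
  [[0, 0, 0.3], [0, 0, 0]],
  [[0, 0, 0.3], [0, 0, 0]],
])

```text
t: 37.95
position: [426.6, 43.1, 25.6]
tool_rot: [0.001, 0.731, 0.682, 0.001]
contact_force: [-0.1, -0.2, -0.4]
gripper_width: 0.009
```

Call:
arm_command([
  [[0, 0.2, 0], [0, 0, 0]],
  [[0, 0.4, 0], [0, 0, 0]],
  [[0, 0.6, 0], [0, 0, 0]],
  [[0, 0.8, 0], [0, 0, 0]],
  [[0, 1, 0], [0, 0, 0]],
])

```text
t: 38.37
position: [450.5, 41.6, 24.7]
tool_rot: [-0.0, 0.731, 0.682, -0.0]
contact_force: [-4.3, 1.2, 2.4]
gripper_width: 0.006
```

Call:
arm_command([
  [[0, 0.2, 0], [0, 0, 0]],
  [[0, 0.45, 0], [0, 0, 0]],
  [[0, 0.7, 0], [0, 0, 0]],
  [[0, 1, 0], [0, 0, 0]],
  [[0, 1.3, 0], [0, 0, 0]],
])

```text
t: 38.78
position: [483.0, 39.5, 24.2]
tool_rot: [-0.001, 0.731, 0.682, -0.0]
contact_force: [-4.8, 0.7, 2.5]
gripper_width: 0.004
```

Call:
arm_command([
  [[0, 0.3, 0], [0, 0, 0]],
  [[0, 0.6, 0], [0, 0, 0]],
  [[0, 0.9, 0], [0, 0, 0]],
  [[0, 1.2, 0], [0, 0, 0]],
  [[0, 1.5, 0], [0, 0, 0]],
])

```text
t: 39.2
position: [520.7, 37.0, 24.2]
tool_rot: [-0.0, 0.731, 0.682, -0.0]
contact_force: [-4.8, 2.2, 2.1]
gripper_width: 0.005
```

Call:
arm_command([
  [[0, 0.3, 0], [0, 0, 0]],
  [[0, 0.6, 0], [0, 0, 0]],
  [[0, 0.9, 0], [0, 0, 0]],
  [[0, 1.2, 0], [0, 0, 0]],
  [[0, 1.5, 0], [0, 0, 0]],
])

```text
t: 39.62
position: [557.9, 34.5, 24.2]
tool_rot: [-0.001, 0.731, 0.682, -0.0]
contact_force: [-5.1, 0.7, 3.3]
gripper_width: 0.003
```

Call:
arm_command([
  [[0, 0.2, 0], [0, 0, 0]],
  [[0, 0.4, 0], [0, 0, 0]],
  [[0, 0.6, 0], [0, 0, 0]],
  [[0, 0.8, 0], [0, 0, 0]],
  [[0, 0.9, 0], [0, 0, 0]],
])

```text
t: 40.03
position: [580.7, 32.9, 24.2]
tool_rot: [-0.0, 0.731, 0.682, 0.0]
contact_force: [-4.8, 2.4, 1.7]
gripper_width: 0.004
```

Call:
arm_command([
  [[0, 0.15, 0], [0, 0, 0]],
  [[0, 0.3, 0], [0, 0, 0]],
  [[0, 0.45, 0], [0, 0, 0]],
  [[0, 0.55, 0], [0, 0, 0]],
  [[0, 0.65, 0], [0, 0, 0]],
])

```text
t: 40.45
position: [594.3, 32.1, 24.2]
tool_rot: [-0.002, 0.731, 0.682, -0.002]
contact_force: [-12.6, 2.9, 9.1]
gripper_width: 0.003
```

Call:
arm_command([
  [[0, 0.08, 0], [0, 0, 0]],
  [[0, 0.16, 0], [0, 0, 0]],
  [[0, 0.24, 0], [0, 0, 0]],
  [[0, 0.3, 0], [0, 0, 0]],
  [[0, 0.3, 0], [0, 0, 0]],
])

```text
t: 40.87
position: [604.1, 31.4, 24.2]
tool_rot: [-0.0, 0.731, 0.682, 0.0]
contact_force: [-4.0, 2.4, 1.0]
gripper_width: 0.007
```

Call:
arm_command([
  [[0, 0.05, 0], [0, 0, 0]],
  [[0, 0.1, 0], [0, 0, 0]],
  [[0, 0.15, 0], [0, 0, 0]],
  [[0, 0.15, 0], [0, 0, 0]],
])

```text
t: 41.2
position: [606.6, 31.2, 24.2]
tool_rot: [-0.001, 0.731, 0.682, -0.001]
contact_force: [-8.1, 3.3, 4.6]
gripper_width: 0.005
```

Call:
arm_command([
  [[0, -0.3, 0], [0, 0, 0]],
  [[0, -0.8, 0], [0, 0, 0]],
  [[0, -1.5, 0], [0, 0, 0]],
  [[0, -2.4, -0.2], [0, 0, 0]],
  [[0, -3.4, -1], [0, 0, 0]],
])

```text
t: 41.62
position: [522.0, 36.0, 47.6]
tool_rot: [-0.0, 0.731, 0.682, -0.0]
contact_force: [-0.6, -0.7, -0.1]
gripper_width: 0.002
```

Call:
arm_command([
  [[0, -1, -1], [0, 0, 0]],
  [[0, -2, -2], [0, 0, 0]],
  [[0, -3, -3], [0, 0, 0]],
  [[0, -4, -4], [0, 0, 0]],
  [[0, -5, -5], [0, 0, 0]],
])

```text
t: 42.03
position: [398.2, 44.7, 175.9]
tool_rot: [0.002, 0.731, 0.682, 0.001]
contact_force: [0.8, -1.1, 0.4]
gripper_width: 0.002
```

Call:
arm_command([
  [[0, 0, 0], [0, 0, 0]],
  [[0, 0, 0], [0, 0, 0]],
  [[0, 0, 0], [0, 0, 0]],
  [[0, 0, 0], [0, 0, 0]],
  [[0, 0, 0], [0, 0, 0]],
])

```text
t: 42.45
position: [398.4, 45.0, 173.3]
tool_rot: [-0.001, 0.731, 0.682, -0.001]
contact_force: [-0.4, -0.1, -0.3]
gripper_width: 0.004
```

```bash
python3 - <<'E'
from h import *
s=telemetry.sense();print(s["t"],s["contact_force"],s["position"],s["gripper_width"])
im,d,P=grab("top"); im2,d2,P2=grab("scene"); a=im[95:300,60:440]; b=im2[150:355,130:510]
save("f.png",np.vstack([a,b]),1.4)
x,y,z=P[...,0],P[...,1],P[...,2]
Q,m=top(P,640,-44,40,83,95); print("release z",np.median(Q[:,2]))
m=(abs(x-610)<30)&(abs(y-30)<110)&(z>45)&(z<63); print("panel",cv2.minAreaRect(P[m][:,:2].astype(np.float32)))
Q,m=top(P,612,300,40,255,310); print("knob top",len(Q),np.median(Q[:,2]) if len(Q) else 0)
m=((abs(x-390)<60)&(abs(y-262)<60)&(z>12)&(z<26)); print("plaque",P[m].mean(0))
E
```

```text
42.45 [-0.44390951 -0.05846672 -0.29845113] [398.44526111  44.97575599 173.29686857] 0.003567854449638798
release z 88.82602471601285
panel ((614.4771728515625, 29.712173461914062), (197.60337829589844, 10.80895709991455), 86.06378173828125)
knob top 152 266.99824587638716
plaque [393.8313053  260.90827307  16.14659825]
```

View pics/f.png

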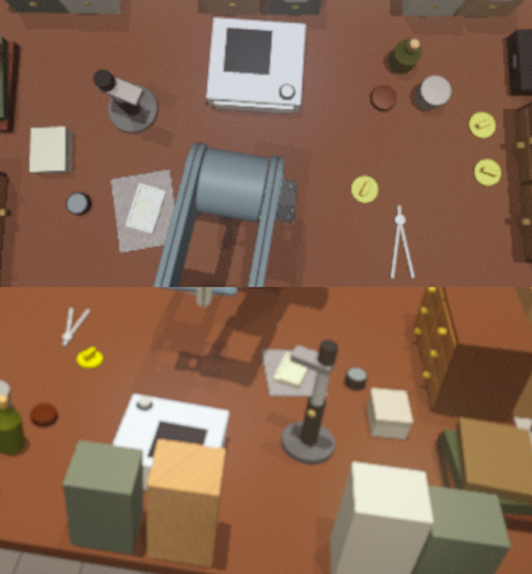

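The tray is shut and has stayed shut, the release is up (88.8 mm), the lock button is out at (311,413), and the plaque is on the pad. Handing in.

```bash
python3 -c "
from h import *
print(telemetry.sense()['contact_force']); bot.hand_in()"
```

```text
[-0.28646731  0.16246984  0.64540984]
the job is handed in; nothing more can be done
```

The job is done and handed in at about 42 s on the robot's clock; `hand_in` gives no verdict. I did it in this order:
1. Pulled the lamp stem up to its end stop.
2. Pressed the release.
3. Moved the plaque to the pad.
4. Set the three bronze matrices side by side in the tray, fins up.
5. Pushed the tray home.

**Last checks, with the tray shut:**
- **Lamp stem:** the lock button is visible out through the tube and the knob top is at 267 mm. It came up only about 59 mm before the stop, so it seems to have started partly extended. The pull briefly read 89 N at the stop, under the 120 N limit.
- **Tray and release:** the tray was still shut after the arm backed away. The push force dropped at the catch, and the release is back up at 89 mm.
- **Plaque:** flat, about 5 mm from the pad centre.
- **Bystanders and look-alikes:** they look unmoved in the last pictures, but I did not measure them.
- **Robot:** clear of everything, with no contact force.

**Not fully confirmed:** I last saw the matrices just before closing the tray, all flat and well inside the limits. I could not see them once it was shut. While I released the second matrix, a finger pressed sideways with about 14 N, probably on the tray wall. A look straight afterwards showed that matrix in place.

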